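# Unclip the carrier, pack the toppled sample bottles upright, cover them again

## Robot

A 7-joint arm with a two-finger parallel gripper is mounted at the origin on the work surface. World frame = base frame: x ahead of the robot, y to its left, z up, the work surface at z = 0. Lengths are in m, angles in rad, forces in N, time in s.
With the tool pointing down it reaches from about 0.425 to 0.875 m from the base axis. Payload 4.7 kg.
Tool frame: the origin (TCP) lies at the very end of the fingers, on their centre line; the grasp point (between the pads) lies 19 mm behind it; z points along the fingers, y is the direction in which the jaws open and shut (so a half turn about z gives the same grasp; the last joint's range is limited). The gripper opens to 87 mm and grips with 3 to 60 N. Pads are 19 mm wide; open, the fingers measure 117 mm over their backs; the gripper's body (75 mm by 190 mm) begins 51 mm behind the grasp point.
Start: joints at [-1.222, 0.321, -0.07, 1.45, 0.023, 1.371, -0.057], TCP at [0.214, 0.614, 0.223] pointing down, gripper open.
Joint ranges: [-2.86, 2.86], [-0.3, 2.09], [-1.38, 1.24], [0.06, 2.45], [-1.56, 4.7], [0.09, 2.05], [-2.69, 2.69]. Speed limits (rad/s): [2.57, 2.57, 3.14, 3.14, 3.14, 3.14, 3.14].

## Interface

Orientations are given as a rotation vector (axis times angle).
In Python, from bench import ctrl gives the robot as it stands. The module is installed in compiled form; this text tells all that it offers.
- The arm moves only by the tool move_arm, never from a script. Its arguments are lists of equal length, an entry for each row: "dp": the shift along the tool's x, y, z in units of 30 mm (1.0 is 30 mm), a list of three; "turn": the turn about the tool's z in units of 5 degrees (1.0 is 5 degrees); "jaw": the opening, from -1 (shut) to 1 (fully open). A call has 1 to 5 rows; each row is the pose to reach, as a shift and turn from the pose commanded when the call began, along the tool's axes at that moment; what a row does not reach only later rows make up. A row lasts 1/10 s, in which the tool goes at most 50 mm and 8.59 degrees, less where a joint would pass 70% of its speed; a pose out of reach is approached as far as the arm can. A call with a gripper value outside its range is refused whole. The fingers move at their own pace and stop on an object; "grip_force" is the grip in N (left out, the last holds). Time passes only in rows, so rows that repeat a pose let the fingers close. It gives the time, the measured TCP pose, the force and the opening at its end, in the units of the state.
- ctrl.get_state(): the state, without advancing time (a new reading comes with each control period).
- ctrl.get_image(name): name is "side" or "top"; returns the picture (384x512x3 uint8, red, green, blue); there is no depth.
- ctrl.camera_info(name): a dict with "intrinsics" (3x3 intrinsics, pixels), "extrinsics" (4x4, takes a point from world to camera coordinates). Camera axes: x right, y up, looking along -z (the intrinsics and any distortion apply to the point x, -y, -z); pixel columns grow to the right and rows downward; lengths in m; the calibration is good to about 2 mm. A picture is of the moment at which its call begins. camera_info takes no time and is no camera call.
- ctrl.close_job(): hands the job in, once; it reports no verdict.
Trained networks look in the newest picture that a camera, given by its name, has taken for a name from the list of things; names that differ only in an ending like _2 or _b are one class to them, and where a whole thing is asked for, a point or a joint stands for the part that bears it (a point fixed in the world has none). Each returns a list of dicts, best first, with "confidence" (0 to 1); they miss things now and then, are a little off and sometimes report something else, mostly with a low value. They report only what shows in the picture. A call takes as long as a camera call. They do not tell look-alikes from the thing itself.
- ctrl.look_for(camera, target): "rect" ([centre column, centre row, width, height] in pixels, round what is visible of it).
- ctrl.masks_of(camera, target): "region" (384x512 bool, what is visible of it) and "rect" ([centre column, centre row, width, height] in pixels, round what is visible of it).
The state is a dict: "time": time; "joint_positions": joint angles; "qd": joint speeds; "joint_torque": joint torques, N m; "position": TCP position; "tool_rot": TCP orientation; "ft_force": force on the tool from outside, world axes, zero at the start; "torque": the same for the moment, N m; "grip_width": opening from 0.0 (shut) to 1.0 (fully open).
Only numpy, scipy, OpenCV 4.12 (cv2) and the standard library are available. Lean on these libraries where they do the work, as an engineer would, in place of code of your own. Each camera call takes 0.05 s, during which the arm holds its last target. There are 200 camera calls.

## Task

Flip off both red spring clips at the ends of the sample carrier, then lift off its white cover and set it down upright in the middle of the green mat. Then stand every toppled amber sample bottle upright on the floor of the carrier's tray, inside the lip, and lower the cover back over them so that it sits fully down on the carrier; leave the clips flipped open and the other things on the bench where they are.

Things in the scene. Friction and masses are not known exactly. Their poses are not given: they have to be found in the camera images.
- carrier: blue carrier base fixed to the bench: a plate 150 (its x) x 310 (its y) x 14 thick; origin at the centre of its underside, z up. A lip 4 thick rises 12 above the plate (to 26 above the bench) around the tray floor, whose clear space is 100 (x) x 256 (y), centred; the tray floor is the plate's top, 14 above the bench
- cover: deep white cover, loose, 128 (its x) x 284 (its y) x 121 tall, open below, walls 5 thick, 0.45 kg; origin at the centre of its open lower edge, z up. It stands on the carrier's plate around the lip with 5 to spare on every side. At the foot of each end (+y and -y) a grey ledge 20 tall sticks out 12, which the clip's hook holds down. Parked upright it stands on its lower edge
- cover_handle (a point): middle of the grip of the black handle on top of the cover, 146 above the cover's lower edge: a bar 16 thick (along the cover's x), 90 long (along the cover's y); clear grip from 121 to 159 above the lower edge, then a 30 wide capping 8 thick, so that the fingers hold below the capping (top at 167)
- clip_left (a joint): sprung clip at the carrier's +y end, hinged along the carrier's x at 160 from the carrier's centre and 12 above the bench: 0 = hooked over the cover's ledge, 1.05 = flipped fully outward and down. The spring is over-centre: it pulls shut below 0.5 and throws the clip fully open above 0.5
- clip_right (a joint): the same clip at the carrier's -y end, opening towards -y
- clip_left_tab (a point): end of the left clip's red tab, a round bar 40 long (along the carrier's x) and 10 thick, 70 from the hinge. Shut, it is 194 from the carrier's centre along +y (52 out from the cover's end wall) and 74 above the bench; pressed down or pulled outward with about 5 N it swings out and down about the hinge, passing over-centre at about 219 out and 50 high, and ends 230 out and 13 high
- clip_right_tab (a point): the same on the right clip, towards the carrier's -y
- mat_top (a point): centre of the top of the flat green mat, 360 (its x) x 200 (its y) x 3 thick, fixed to the bench; x along its length
- bottle1_mid (a point): amber square sample bottle with a round blue cap, rigid, 50 x 50 wide, 104 tall over the cap, 0.12 kg, lying on the bench at the start; the point is half-way up on its axis, its z pointing from the foot (52 below the point) to the cap top (52 above). The square body reaches from the foot to 24 above the point, with flat faces square to its x and y; the cap is 36 across and 21 tall. May be absent
- bottle2_mid (a point): the same kind of bottle as bottle1; may be absent
- bottle3_mid (a point): the same kind of bottle as bottle1; may be absent
- bottle4_mid (a point): the same kind of bottle as bottle1; may be absent
- beaker: bystander: glass beaker, 68 across, 90 tall; origin at the centre of its underside
- wash_bottle: bystander: white round wash bottle with a red cap, 60 across, 150 tall; origin at the centre of its underside
- dish: bystander: clear covered dish, 70 across, 16 tall; origin at the centre of its underside
- screw_cap: bystander: loose blue screw cap, 38 across, 16 tall; origin at the centre of its underside
- amber_jar: bystander: amber glass jar with a black lid, 64 across, 100 tall; origin at the centre of its underside
- timer: bystander: grey bench timer, 70 x 50 x 20; origin at the centre of its underside
- vial: bystander: small glass vial with a white lid, 40 across, 70 tall; origin at the centre of its underside
Not all that is in view belongs to the job. Leave any purple or turquoise look-alike of the part that bears bottle4_mid alone. Leave any turquoise look-alike of the part that bears bottle1_mid alone.

How it is judged:
By the outcome, as a careful person would: the job done as asked, in the order asked, and still so for the second after the job is handed in, with the robot touching nothing.
Of bottle1, bottle2, bottle3, bottle4 only 2 to 4 are there at a start; the rules pass over those that are not, and their reading is None.
At some moment in a run one of bottle1, bottle2, bottle3, bottle4 may be knocked a few centimetres aside while the robot is not near it.
Once in a run the grip may slacken for a moment while it holds something.
It also fails if it takes over 210 s, if anything falls off the work surface, if the arm or the gripper's body presses on something with over 40 N, if the wrist force passes 120 N, or if a joint passes its speed limit or range.

## Working session

There is one attempt and no reset: what is moved stays moved. The work goes in short steps, Python scripts to look and compute and a tool call to move; the robot and the scene stay as the last step left them, time stands still between calls to the robot, and variables do not carry over. Pictures are saved under pics/ and viewed, about 12 in all and at most 16, crops included, and the job is handed in when it is done.

Besides the shell and the picture viewer there is one more tool, called in YAML: its name, and indented under it one key for each argument. move_arm: Moves the arm, as the interface text tells. Its arguments: {"type":"object","properties":{"dp":{"type":"array","items":{"type":"array","items":{"type":"number"}}},"turn":{"type":"array","items":{"type":"number"}},"jaw":{"type":"array","items":{"type":"number"}},"grip_force":{"type":"number"}},"required":["dp","turn","jaw"]}

```bash
ls; mkdir -p pics
python3 - <<'E'
from bench import ctrl
import cv2,numpy as np
s=ctrl.get_state()
for k in s: print(k,np.round(s[k],3) if s[k] is not None else None)
for n in("side","top"):
    im=ctrl.get_image(n); cv2.imwrite(f"pics/{n}0.png",im[:,:,::-1])
    c=ctrl.camera_info(n); print(n,{k:np.round(v,4).tolist() if not isinstance(v,str) else v for k,v in c.items()})
a=cv2.imread("pics/side0.png");b=cv2.imread("pics/top0.png")
cv2.imwrite("pics/v1.png",cv2.resize(a,(800,600),interpolation=cv2.INTER_CUBIC))
cv2.imwrite("pics/v2.png",cv2.resize(b,(800,600),interpolation=cv2.INTER_CUBIC))
E
```

```text
pics
time 0.0
joint_positions [-1.222  0.322 -0.07   1.452  0.023  1.371 -0.057]
qd [-0. -0. -0.  0. -0.  0.  0.]
joint_torque [-0.0000e+00 -4.9130e+01 -4.0400e-01 -3.1252e+01 -6.4000e-02  4.4000e-02
  0.0000e+00]
position [0.213 0.613 0.221]
tool_rot [-5.230e-01 -3.097e+00  3.000e-03]
ft_force [-0.757 -0.586  0.3  ]
torque [-0.037 -0.02  -0.012]
grip_width 0.999
side {'intrinsics': [[445.0134, 0.0, 259.8728], [0.0, 445.0134, 192.0365], [0.0, 0.0, 1.0]], 'extrinsics': [[-0.9993, -0.0379, 0.0051, 0.4784], [0.0318, -0.7492, 0.6616, -0.0779], [-0.0212, 0.6613, 0.7498, -1.5706], [0.0, 0.0, 0.0, 1.0]]}
top {'intrinsics': [[363.0994, 0.0, 254.5338], [0.0, 363.0994, 190.2298], [0.0, 0.0, 1.0]], 'extrinsics': [[-0.0116, -0.9999, -0.0078, 0.0325], [0.9948, -0.0124, 0.1008, -0.4717], [-0.1009, -0.0066, 0.9949, -1.1221], [0.0, 0.0, 0.0, 1.0]]}
```

View pics/v1.png

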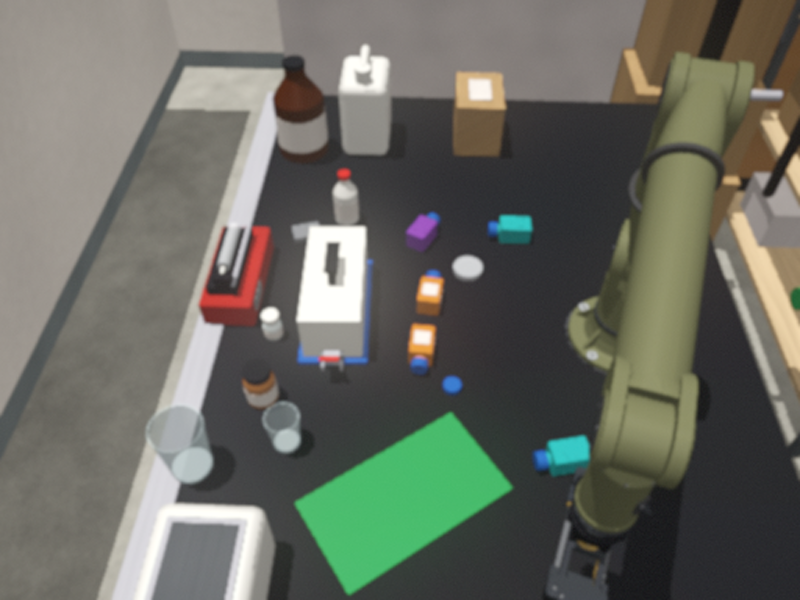

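View pics/v2.png

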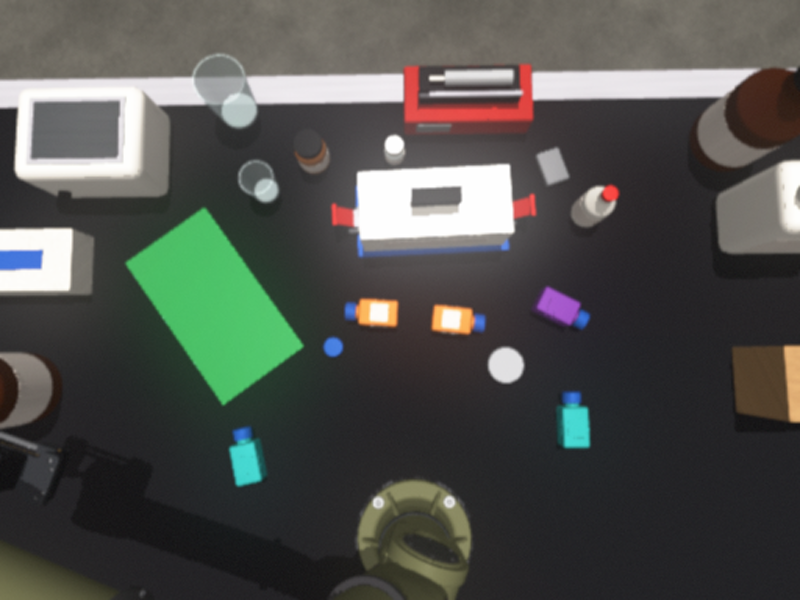

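Top view (800x600 scale): carrier and white cover at (435,210), clip tabs at (343,215) and (525,207), and the mat at (215,305). Two orange-amber bottles lie at (375,312) and (455,319). The purple one (562,307) and the turquoise ones (246,462) and (573,425) are look-alikes. Next I'll measure with the networks.

```bash
cat > h.py <<'E'
from bench import ctrl
import cv2,numpy as np
from scipy.spatial.transform import Rotation as Ro
def cam(n):
    c=ctrl.camera_info(n); return np.array(c["intrinsics"]),np.array(c["extrinsics"])
def proj(n,P):
    K,E=cam(n); p=np.atleast_2d(P)@E[:3,:3].T+E[:3,3]; p=p*[1,-1,-1]
    q=p@K.T; return q[:,:2]/q[:,2:]
def back(n,uv,z):
    K,E=cam(n); uv=np.atleast_2d(uv).astype(float)
    d=(np.c_[uv,np.ones(len(uv))]@np.linalg.inv(K).T*[1,-1,-1])@E[:3,:3]
    o=-E[:3,:3].T@E[:3,3]; return o+d*((z-o[2])/d[:,2])[:,None]
def tri(uv1,uv2,n1="top",n2="side"):
    A=[];
    for n,uv in((n1,uv1),(n2,uv2)):
        K,E=cam(n); P=K@np.diag([1,-1,-1])@E[:3]
        A+= [uv[0]*P[2]-P[0],uv[1]*P[2]-P[1]]
    X=np.linalg.svd(np.array(A))[2][-1]; return X[:3]/X[3]
def cent(m): ys,xs=np.nonzero(m); return np.array([xs.mean(),ys.mean()])
def tool(p,yaw=None):
    "shift in tool axes in dp units to bring the TCP to world p; turn (units) for jaw axis yaw (world angle, mod pi)"
    s=ctrl.get_state(); R=Ro.from_rotvec(s["tool_rot"]).as_matrix()
    d=R.T@(np.array(p)-s["position"])/0.03; y=R[:,1]; a=np.arctan2(y[1],y[0])
    t=None
    if yaw is not None:
        t=-((yaw-a+np.pi/2)%np.pi-np.pi/2); t=np.degrees(t)/5
    print("dp",np.round(d,2),"turn",t,"jawyaw",np.round(np.degrees(a),1),"q7",np.round(s["joint_positions"][6],2),"pos",np.round(s["position"],4),"tilt",np.round(R[:,2],3)); return d,t
E
python3 - <<'E'
from h import *
for n in("top","side"):
    im=ctrl.get_image(n); np.save(f"pics/{n}.npy",im)
    for t in("clip_left_tab","cover","cover_handle","carrier","mat_top","bottle1_mid"):
        for r in ctrl.masks_of(n,t):
            if r["confidence"]>.3:
                m=r["region"]; c=cent(m)
                rect=cv2.minAreaRect(np.argwhere(m)[:,::-1].astype(np.float32))
                print(n,t,round(r["confidence"],2),np.round(r["rect"]),"cent",np.round(c,1),"col",im[m].mean(0).round(),"W0.025",np.round(back(n,c,.025)[0],3),"ang",[np.round(x,1) for x in rect])
E
```

```text
top clip_left_tab 0.45 [219. 139.  17.  16.] cent [220.2 138.4] col [218. 111. 110.] W0.025 [0.64  0.135 0.025] ang [array([220.4, 138. ]), array([17.9, 13. ]), np.float64(4.8)]
top cover 0.76 [281. 136.  98.  50.] cent [277.6 133.1] col [225. 224. 224.] W0.025 [ 0.655 -0.049  0.025] ang [array([277.3, 133.5]), array([52. , 99.7]), np.float64(87.4)]
top cover_handle 0.62 [276. 133.  99.  55.] cent [277.9 132.9] col [226. 225. 224.] W0.025 [ 0.656 -0.05   0.025] ang [array([277.7, 133.1]), array([50.7, 98.8]), np.float64(87.2)]
top carrier 0.6 [276. 146. 130.  39.] cent [276.9 147.5] col [158. 100. 117.] W0.025 [ 0.608 -0.046  0.025] ang [array([277.9, 146.1]), array([ 33.3, 129.2]), np.float64(87.7)]
top mat_top 0.55 [136. 196. 112. 124.] cent [136.7 195.5] col [ 77. 192. 105.] W0.025 [0.46  0.399 0.025] ang [array([136.6, 195.1]), array([110.6,  64.5]), np.float64(54.6)]
top bottle1_mid 0.64 [159. 293.  26.  39.] cent [157.9 292.5] col [ 56. 164. 170.] W0.025 [0.16  0.327 0.025] ang [array([157.9, 291.2]), array([37.1, 21. ]), np.float64(80.0)]
top bottle1_mid 0.58 [237. 200.  31.  
[... 845 characters left out ...]
_top 0.79 [256. 324. 133. 115.] cent [255.7 320.7] col [ 73. 188. 109.] W0.025 [0.475 0.431 0.025] ang [array([257.1, 318.9]), array([ 67.3, 124.7]), np.float64(58.0)]
side bottle1_mid 0.85 [270. 224.  12.  30.] cent [269.  222.9] col [179. 151. 132.] W0.025 [0.445 0.077 0.025] ang [array([268.8, 223.4]), array([15.2, 29.8]), np.float64(5.7)]
side bottle1_mid 0.77 [359. 290.  36.  28.] cent [359.6 292.2] col [ 45. 152. 161.] W0.025 [0.166 0.327 0.025] ang [array([358.4, 292.7]), array([21.9, 36. ]), np.float64(80.5)]
side bottle1_mid 0.36 [214. 203.  45.  58.] cent [221.2 216.9] col [113. 112. 147.] W0.025 [0.61  0.058 0.025] ang [array([226.8, 211.4]), array([35. , 75.2]), np.float64(37.8)]
```

```bash
cat > fit.py <<'E'
from h import *
from scipy.optimize import minimize
S=6
def box(x0,x1,y0,y1,z0,z1): return np.array([[x,y,z] for x in(x0,x1) for y in(y0,y1) for z in(z0,z1)])
def cyl(r,z0,z1): a=np.linspace(0,2*np.pi,24); return np.array([[r*np.cos(t),r*np.sin(t),z] for t in a for z in(z0,z1)])
BOT=[box(-.025,.025,-.025,.025,-.052,.024),cyl(.018,.024,.052)]
COV=[box(-.064,.064,-.142,.142,.014,.135)]
CARR=[box(-.075,.075,-.155,.155,0,.014)]
MAT=[box(-.18,.18,-.1,.1,0,.003)]
def sil(n,parts,R,t,win):
    u0,v0,w,h=win; m=np.zeros((h*S,w*S),np.uint8)
    for p in parts:
        q=(proj(n,p@R.T+t)+.5-[u0,v0])*S
        cv2.fillConvexPoly(m,cv2.convexHull(np.round(q).astype(np.int32)),1)
    return m
def fit(obs,parts,pose,p0,step):
    "obs: {cam:(mask,ignore)}; pose(p)->R,t"
    prep={}
    for n,m in obs.items():
        ys,xs=np.nonzero(m); u0,v0=max(xs.min()-12,0),max(ys.min()-12,0); u1,v1=xs.max()+12,ys.max()+12
        k=m[v0:v1,u0:u1].astype(np.float32); k=cv2.resize(k,None,fx=S,fy=S,interpolation=cv2.INTER_LINEAR)>.5
        prep[n]=(k,(u0,v0,k.shape[1]//S,k.shape[0]//S))
    def cost(p):
        R,t=pose(p); c=0
        for n,(k,w) in prep.items():
            s=sil(n,parts,R,t,w)>0; c+=1-(s&k).sum()/(s|k).sum()
        return c/len(prep)
    sim=np.vstack([p0]+[np.array(p0)+np.eye(len(p0))[i]*step[i] for i in range(len(p0))])
    r=minimize(cost,p0,method="Nelder-Mead",options=dict(initial_simplex=sim,maxiter=250,xatol=1e-4,fatol=1e-4)); return r.x,r.fun
def flat(p): return Ro.from_euler("z",p[2]).as_matrix(),np.array([p[0],p[1],0])
def lying(p,h=.025): # p[2]=world angle of bottle axis
    z=np.array([np.cos(p[2]),np.sin(p[2]),0]); x=np.array([0,0,1.]); return np.c_[x,np.cross(z,x),z],np.array([p[0],p[1],h])
def hsv(n): 
    im=ctrl.get_image(n); return im,cv2.cvtColor(im,cv2.COLOR_RGB2HSV)
def comps(m,amin=20):
    k,l,st,c=cv2.connectedComponentsWithStats(m.astype(np.uint8)); return [(l==i) for i in range(1,k) if st[i,4]>=amin]
def hull(m):
    o=np.zeros(m.shape,np.uint8); cv2.fillConvexPoly(o,cv2.convexHull(np.argwhere(m)[:,::-1].astype(np.int32)),1); return o>0
def bottles(H,blue=True):
    "amber bottles: orange comps + adjoining blue; returns masks"
    o=cv2.inRange(H,(5,120,110),(22,255,255))>0; b=cv2.inRange(H,(100,120,70),(125,255,255))>0
    out=[]
    for c in comps(cv2.morphologyEx(o.astype(np.uint8),cv2.MORPH_CLOSE,np.ones((5,5)))>0,60):
        m=hull(c)
        for k in comps(b,8):
            if (cv2.dilate(m.astype(np.uint8),np.ones((7,7)))>0)[k].any() and k.sum()<200: m=m|k; break
        else: k=None
        m=cv2.morphologyEx(m.astype(np.uint8),cv2.MORPH_CLOSE,np.ones((5,5)))>0
        out.append((m,hull(c),k))
    return out
E
python3 - <<'E'
from fit import *
I={};Hs={}
for n in("top","side"): I[n],Hs[n]=hsv(n)
for n in I:
    for m,c,k in bottles(Hs[n]): print(n,"amber",cent(c).round(1),c.sum(),None if k is None else (cent(k).round(1),k.sum()),back(n,cent(c),.025).round(3))
    H=Hs[n]; r=((H[...,0]<6)|(H[...,0]>172))&(H[...,1]>110)&(H[...,2]>90)
    for c in comps(r,10): print(n,"red",cent(c).round(1),c.sum())
# cover + mat
obs={};om={}
for n,seed in(("top",(277,125)),("side",(213,190))):
    H=Hs[n]; w=(H[...,1]<50)&(H[...,2]>(120 if n=="side" else 140))
    m=[c for c in comps(w,200) if hull(c)[seed[1],seed[0]]]
    m=min(m,key=lambda c:c.sum()); obs[n]=hull(m); print(n,m.sum(),obs[n].sum())
    g=max(comps(cv2.inRange(H,(45,100,60),(85,255,255))>0,200),key=lambda c:c.sum()); om[n]=hull(g)
for ks in(("top",),("side",),("top","side")): print("cover",ks,fit({k:obs[k] for k in ks},COV,flat,[.66,-.05,0.03],[.01,.01,.05]))
print("mat",fit(om,MAT,flat,[.46,.4,-.9],[.01,.01,.1]), fit(om,MAT,flat,[.46,.4,.6],[.01,.01,.1]))
np.savez("pics/cov.npz",**obs)
E
```

```text
top amber [241.4 199.7] 476 (array([223.3, 198.8]), np.int64(71)) [[0.442 0.069 0.025]]
top amber [289. 204.] 475 (array([307. , 206.3]), np.int64(65)) [[ 0.427 -0.081  0.025]]
top amber [506.6 243.4] 470 None [[ 0.297 -0.75   0.025]]
top red [300.5  67.6] 1580
top red [390.3 123.1] 102
top red [335.8 131.9] 174
top red [218.2 137.9] 168
side amber [274.4 188. ] 379 (array([277.1, 174.2]), np.int64(26)) [[ 0.429 -0.083  0.025]]
side amber [269.6 218.7] 408 (array([267.9, 234. ]), np.int64(77)) [[0.443 0.059 0.025]]
side amber [165.4 245.2] 154 None [[0.78  0.182 0.025]]
side red [219.7 110.7] 62
side red [154.3 182.3] 1238
side red [210.  229.3] 27
top 4626 5191
side 3833 4678
cover ('top',) (array([ 0.64172624, -0.04181405,  0.03101409]), np.float64(0.04821934407236361))
cover ('side',) (array([ 0.64353726, -0.04909536,  0.0130859 ]), np.float64(0.27789385213639295))
cover ('top', 'side') (array([ 0.64179921, -0.0447709 ,  0.02846882]), np.float64(0.16332996642143865))
mat (array([0.46779133, 0.40950132, 0.62046242]), np.float64(0.06150478143522109)) (array([0.46497886, 0.40792534, 0.61787915]), np.float64(0.06206382544932526))
```

Run:
```python
from fit import *
I={};Hs={};om={}
for n in("top","side"): I[n],Hs[n]=hsv(n)
for n in I:
    g=max(comps(cv2.inRange(Hs[n],(45,100,60),(85,255,255))>0,200),key=lambda c:c.sum()); om[n]=hull(g)
    print("mat",n,fit({n:om[n]},MAT,flat,[.465,.408,.62],[.01,.01,.1]))
B={n:[b for b in bottles(Hs[n]) if b[2] is not None] for n in I}
res=[]
for i,j in((0,1),(1,0)):
    o={"top":B["top"][i][0],"side":B["side"][j][0]}
    w=back("top",cent(o["top"]),.025)[0]; a0=np.pi/2 if i==0 else -np.pi/2
    for ks in(("top",),("side",),("top","side")):
        r=fit({k:o[k] for k in ks},BOT,lying,[w[0],w[1],a0],[.01,.01,.1]); print("bottle",i,ks,r[0].round(4),r[1].round(3))
    res.append(r[0])
cv=[.642,-.042,.031]; R,t=flat(cv)
out=[]
for n,(x0,y0,x1,y1) in(("top",(200,90,352,220)),("side",(180,120,300,250))):
    k=4; im=cv2.resize(I[n][y0:y1,x0:x1,::-1],None,fx=k,fy=k,interpolation=cv2.INTER_CUBIC)
    def pl(P,col):
        q=np.round((proj(n,P)+.5-[x0,y0])*k).astype(int); cv2.polylines(im,[q],True,col,1)
    for z in(.014,.135): pl(np.array([[-.064,-.142,z],[.064,-.142,z],[.064,.142,z],[-.064,.142,z]])@R.T+t,(0,255,255))
    pl(np.array([[-.075,-.155,.014],[.075,-.155,.014],[.075,.155,.014],[-.075,.155,.014]])@R.T+t,(255,0,255))
    for s in(-1,1): pl(np.array([[-.02,s*.194,.074],[.02,s*.194,.074]])@R.T+t,(0,255,0))
    for p in res:
        Rb,tb=lying(p); pl(BOT[0][[0,1,3,2,6,7,5,4]]@Rb.T+tb,(255,255,0))
    out.append(im)
cv2.imwrite("pics/v3.png",out[0]); cv2.imwrite("pics/v4.png",out[1])
```

```text
mat top (array([0.4654996 , 0.40890291, 0.6181291 ]), np.float64(0.0666902312429074))
mat side (array([0.46869973, 0.4090391 , 0.62538191]), np.float64(0.05590021162835157))
bottle 0 ('top',) [0.4437 0.0808 1.499 ] 0.068
bottle 0 ('side',) [0.4449 0.0769 1.4594] 0.099
bottle 0 ('top', 'side') [0.4436 0.0795 1.4949] 0.105
bottle 1 ('top',) [ 0.425  -0.0928 -1.6916] 0.066
bottle 1 ('side',) [ 0.4271 -0.0971 -1.7331] 0.085
bottle 1 ('top', 'side') [ 0.4263 -0.0935 -1.7234] 0.097
```

View pics/v3.png

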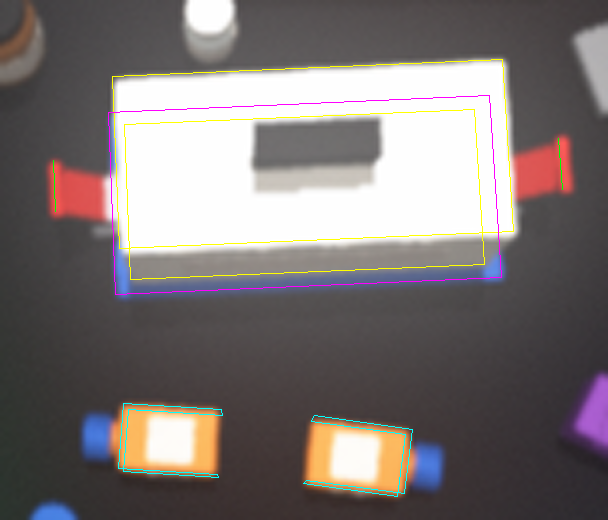

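View pics/v4.png

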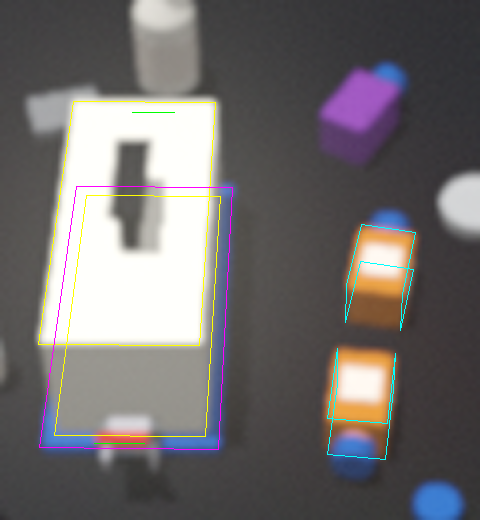

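The overlay fits: carrier at (0.642, -0.042), yaw 0.031, and both red tabs coincide with the model. The amber bottles are the two orange ones with white labels. Purple and turquoise are look-alikes. Now the left clip.

Run:
```python
from h import *
def loc(p,c=(.642,-.042,.031)):
    R=Ro.from_euler("z",c[2]).as_matrix(); return R@np.array(p)+[c[0],c[1],0]
print("L tab",loc([0,.2,.12]),"R tab",loc([0,-.2,.12]),"handle",loc([0,0,.15]))
tool(loc([0,.2,.12]),.031)
for n in("wash_bottle","amber_jar","beaker","vial"):
    r=ctrl.look_for("top",n); 
    for q in r[:2]: print(n,round(q["confidence"],2),np.round(q["rect"]),back("top",[q["rect"][:2]],.05).round(3))
```

```text
L tab [0.63580099 0.15790391 0.12      ] R tab [ 0.64819901 -0.24190391  0.12      ] handle [ 0.642 -0.042  0.15 ]
dp [-18.29  -9.73   3.42] turn 13.807688266619982 jawyaw 70.8 q7 -0.06 pos [0.2136 0.6139 0.2226] tilt [ 0.  0. -1.]
wash_bottle 0.76 [380. 135.  32.  21.] [[ 0.639 -0.367  0.05 ]]
amber_jar 0.74 [201.  98.  26.  28.] [[0.765 0.192 0.05 ]]
beaker 0.71 [167. 116.  25.  32.] [[0.709 0.301 0.05 ]]
vial 0.56 [253.  96.  12.  21.] [[0.77  0.027 0.05 ]]
```

move_arm:
  dp:
    - [-18.29,-9.73,0.5]
    - [-18.29,-9.73,0.5]
    - [-18.29,-9.73,0.5]
    - [-18.29,-9.73,0.5]
    - [-18.29,-9.73,0.5]
  turn: [13.8,13.8,13.8,13.8,13.8]
  jaw: [-1,-1,-1,-1,-1]
  grip_force: 20

```text
time: 1.7
position: [0.3846, 0.429, 0.2168]
tool_rot: [1.63, 2.686, 0.001]
ft_force: [1.1, 0.4, 0.1]
grip_width: 0.63
```

```bash
python3 -c "
from h import *
tool([.6358,.1579,.2],.031);print(ctrl.get_state()['ft_force'])"
```

```text
dp [-11.88   3.25   0.56] turn 5.144580553824856 jawyaw 27.5 q7 -0.39 pos [0.3846 0.429  0.2168] tilt [ 0.     0.001 -1.   ]
[1.10108754 0.3724869  0.0593805 ]
```

move_arm:
  dp:
    - [-11.88,3.25,0.5]
    - [-11.88,3.25,0.5]
    - [-11.88,3.25,0.5]
    - [-11.88,3.25,0.5]
    - [-11.88,3.25,0.5]
  turn: [5.1,5.1,5.1,5.1,5.1]
  jaw: [-1,-1,-1,-1,-1]

```text
time: 2.2
position: [0.5554, 0.2468, 0.2068]
tool_rot: [2.175, 2.267, 0.002]
ft_force: [1.1, 1.7, 0.1]
grip_width: 0.173
```

```bash
python3 -c "
from h import *
tool([.6358,.1579,.12],.031);print(ctrl.get_state()['ft_force'])"
```

```text
dp [-3.07  2.55  2.89] turn 0.11675111510032037 jawyaw 2.4 q7 -0.35 pos [0.5554 0.2468 0.2068] tilt [ 0.001  0.001 -1.   ]
[1.08220894 1.73344516 0.1154111 ]
```

move_arm:
  dp:
    - [-1.5,1.25,1]
    - [-3.0,2.5,2.0]
    - [-3.0,2.5,2.5]
    - [-3.0,2.5,2.5]
    - [-3.0,2.5,2.5]
  turn: [0.1,0.1,0.1,0.1,0.1]
  jaw: [-1,-1,-1,-1,-1]

```text
time: 2.7
position: [0.6325, 0.1609, 0.1305]
tool_rot: [-2.186, -2.255, 0.003]
ft_force: [0.3, 0.6, 1.0]
grip_width: 0.007
```

```bash
python3 -c "
from h import *
tool([.6358,.1579,.085],.031);print(ctrl.get_state()['ft_force'])"
```

```text
dp [-0.1   0.11  1.52] turn -0.0025269856662168528 jawyaw 1.8 q7 -0.14 pos [0.6325 0.1609 0.1305] tilt [-0.002 -0.    -1.   ]
[0.30945447 0.57908399 1.0394899 ]
```

move_arm:
  dp:
    - [-0.1,0.1,1.2]
    - [0.0,0.1,1.8]
    - [0.2,0.1,2.3]
    - [0.5,0.1,2.75]
    - [0.7,0.1,3.1]
  turn: [0,0,0,0,0]
  jaw: [-1,-1,-1,-1,-1]

```text
time: 3.2
position: [0.6347, 0.1852, 0.0382]
tool_rot: [-2.182, -2.259, -0.002]
ft_force: [-0.3, -0.3, 0.1]
grip_width: 0.003
```

```bash
python3 -c "
from h import *
tool([.6358,.1779,.04],.031);print(ctrl.get_state()['ft_force'])
a=ctrl.get_image('top')[90:220,200:352];b=ctrl.get_image('side')[120:250,180:300]
cv2.imwrite('pics/v5.png',np.hstack([cv2.resize(x,None,fx=2.9,fy=2.9,interpolation=cv2.INTER_CUBIC) for x in(a,b)])[:,:,::-1])"
```

```text
dp [-0.24  0.03 -0.06] turn 0.04485971724216319 jawyaw 2.0 q7 -0.15 pos [0.6347 0.1852 0.0382] tilt [ 0.     0.001 -1.   ]
[-0.34098773 -0.29094714  0.10837993]
```

View pics/v5.png

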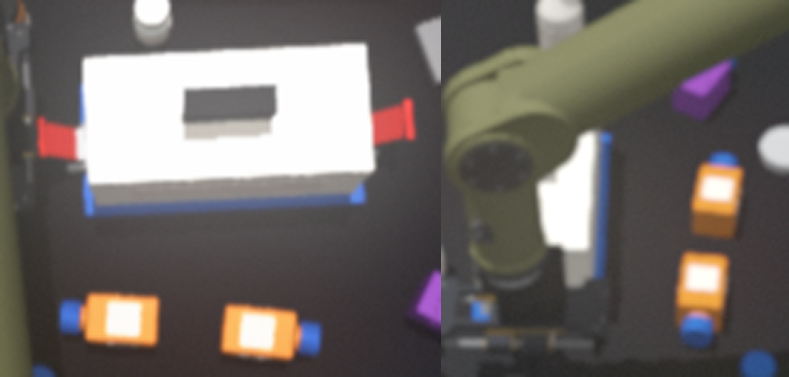

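The picture shows both clips still hooked (left tab at (55,138)). The fingers passed just outside the tab. I'll go up, shift 35 mm inward and press again.

move_arm:
  dp:
    - [0,0,-1.2]
    - [0,0,-2.1]
    - [-0.6,0.03,-2.2]
    - [-1.1,0.03,-2.2]
    - [-1.1,0.03,-2.2]
  turn: [0,0,0,0,0]
  jaw: [-1,-1,-1,-1,-1]

```text
time: 3.8
position: [0.6371, 0.1443, 0.1039]
tool_rot: [2.191, 2.25, -0.004]
ft_force: [0.0, -0.8, -0.3]
grip_width: 0.003
```

move_arm:
  dp:
    - [0,0,0]
    - [0,0,0]
    - [0,0,0]
  turn: [0,0,0]
  jaw: [-1,-1,-1]

```text
time: 4.1
position: [0.6366, 0.1505, 0.1035]
tool_rot: [-2.183, -2.258, 0.001]
ft_force: [0.2, -0.6, -0.4]
grip_width: 0.004
```

```bash
python3 -c "
from h import *
tool([.6358,.150,.09],.031);print(ctrl.get_state()['ft_force'])"
```

```text
dp [-0.02 -0.03  0.45] turn 0.027657925660396356 jawyaw 1.9 q7 -0.11 pos [0.6366 0.1505 0.1035] tilt [-0.001  0.    -1.   ]
[ 0.21496392 -0.60934923 -0.37144318]
```

move_arm:
  dp:
    - [0,0,0.5]
    - [0,0,0.85]
    - [0.3,0,1.2]
    - [0.6,0,1.6]
    - [0.75,0,2.0]
  turn: [0,0,0,0,0]
  jaw: [-1,-1,-1,-1,-1]

```text
time: 4.6
position: [0.6359, 0.174, 0.0431]
tool_rot: [-2.182, -2.259, -0.0]
ft_force: [0.3, 0.2, -0.9]
grip_width: 0.001
```

```bash
python3 -c "
from h import *
tool([.6358,.176,.04],.031);print(ctrl.get_state()['ft_force'])
H=cv2.cvtColor(ctrl.get_image('top'),cv2.COLOR_RGB2HSV)
r=((H[...,0]<6)|(H[...,0]>172))&(H[...,1]>110)&(H[...,2]>90); r[:110]=0
k,l,st,c=cv2.connectedComponentsWithStats(r.astype(np.uint8));print(st[1:],c[1:])
"
```

```text
dp [0.07 0.   0.1 ] turn 0.0407221329707294 jawyaw 2.0 q7 -0.13 pos [0.6359 0.174  0.0431] tilt [-0.001  0.001 -1.   ]
[ 0.29629578  0.21889591 -0.88428196]
[[385 118  12  11 102]
 [329 124  14  16 174]
 [215 136   4  11  19]] [[390.29411765 123.1372549 ]
 [335.76436782 131.91954023]
 [216.68421053 142.47368421]]
```

move_arm:
  dp:
    - [0.1,0,-1.5]
    - [0.1,0,-3]
    - [0,0,-4.5]
    - [-0.8,0,-5.7]
    - [-2.3,0,-6]
  turn: [0,0,0,0,0]
  jaw: [-1,-1,-1,-1,-1]

```text
time: 5.15
position: [0.6404, 0.1063, 0.2283]
tool_rot: [2.177, 2.262, 0.01]
ft_force: [0.9, 0.1, -0.6]
grip_width: 0.004
```

```bash
python3 -c "
from h import *
tool([.6482,-.2339,.22],.031)
im=ctrl.get_image('top')
H=cv2.cvtColor(im,cv2.COLOR_RGB2HSV)
r=((H[...,0]<6)|(H[...,0]>172))&(H[...,1]>110)&(H[...,2]>90); r[:110]=0
k,l,st,c=cv2.connectedComponentsWithStats(r.astype(np.uint8));print(st[1:],c[1:])
from fit import flat
R,t=flat([.642,-.042,.031])
print(proj('top',np.array([[0,.194,.074],[0,.23,.013]])@R.T+t))
"
```

```text
dp [-11.34  -0.18   0.24] turn 0.08578484334745021 jawyaw 2.2 q7 -0.06 pos [0.6404 0.1063 0.2283] tilt [ 0.006  0.003 -1.   ]
[[385 118  12  11 103]
 [329 124  14  16 173]] [[390.34951456 123.12621359]
 [335.79190751 131.87861272]]
[[212.99666444 135.90619074]
 [204.17480961 141.10050207]]
```

move_arm:
  dp:
    - [-11.3,0.2,0]
    - [-11.3,0.2,0]
    - [-11.3,0.2,0]
    - [-11.3,0.2,0]
    - [-11.3,0.2,0]
  turn: [0,0,0,0,0]
  jaw: [-1,-1,-1,-1,-1]

```text
time: 5.7
position: [0.65, -0.1498, 0.2229]
tool_rot: [-2.187, -2.254, 0.003]
ft_force: [1.5, -0.0, -0.1]
grip_width: 0.006
```

move_arm:
  dp:
    - [-3.6,0,0]
    - [-3.6,0,0]
    - [-3.6,0,0]
    - [-3.6,0,1]
    - [-3.6,0,1]
  turn: [0,0,0,0,0]
  jaw: [-1,-1,-1,-1,-1]

```text
time: 6.2
position: [0.6514, -0.2548, 0.1889]
tool_rot: [-2.183, -2.248, 0.007]
ft_force: [-1.2, 1.4, -0.5]
grip_width: 0.002
```

```bash
python3 -c "
from h import *
tool([.6482,-.2339,.1],.031)
im=ctrl.get_image('top')
H=cv2.cvtColor(im,cv2.COLOR_RGB2HSV)
r=((H[...,0]<6)|(H[...,0]>172))&(H[...,1]>110)&(H[...,2]>90); r[:110]=0
k,l,st,c=cv2.connectedComponentsWithStats(r.astype(np.uint8));print(st[1:],c[1:])
"
```

```text
dp [ 0.69 -0.06  2.96] turn -0.018682895681801034 jawyaw 1.7 q7 0.53 pos [ 0.6514 -0.2548  0.1889] tilt [-0.009  0.002 -1.   ]
[[329 124  14  16 151]
 [203 135  16  15 200]] [[335.80794702 132.01986755]
 [210.22       141.59      ]]
```

The left clip is now open: the red region ends at column 203, and the prediction for open is 204. Next, the right clip.

move_arm:
  dp:
    - [0.7,-0.05,1]
    - [0.7,-0.05,2.2]
    - [0.7,-0.05,2.85]
    - [0.7,-0.05,2.85]
    - [0.7,-0.05,2.85]
  turn: [0,0,0,0,0]
  jaw: [-1,-1,-1,-1,-1]

```text
time: 6.75
position: [0.653, -0.2334, 0.11]
tool_rot: [2.184, 2.257, 0.0]
ft_force: [-0.9, -0.1, 0.6]
grip_width: 0.005
```

```bash
python3 -c "
from h import *
tool([.6482,-.234,.1],.031);print(ctrl.get_state()['qd'].round(2))"
```

```text
dp [-0.02 -0.16  0.33] turn 0.022628730549923485 jawyaw 1.9 q7 0.53 pos [ 0.653  -0.2334  0.11  ] tilt [ 0.001 -0.    -1.   ]
[ 0.01 -0.02  0.01 -0.03  0.   -0.    0.  ]
```

move_arm:
  dp:
    - [0,-0.1,0.7]
    - [0,-0.15,1.05]
    - [-0.3,-0.15,1.4]
    - [-0.6,-0.15,1.85]
    - [-0.75,-0.15,2.25]
  turn: [0,0,0,0,0]
  jaw: [-1,-1,-1,-1,-1]

```text
time: 7.25
position: [0.6494, -0.2586, 0.043]
tool_rot: [2.185, 2.252, 0.001]
ft_force: [0.3, -0.2, -0.3]
grip_width: 0.006
```

move_arm:
  dp:
    - [0,0,0]
    - [-0.1,0,-1.5]
    - [-0.1,0,-3]
    - [0,0,-4.5]
    - [0,0,-6]
  turn: [0,0,0,0,0]
  jaw: [-1,-1,-1,1,1]

```text
time: 7.75
position: [0.649, -0.2541, 0.2236]
tool_rot: [-2.183, -2.259, -0.002]
ft_force: [-0.0, 0.0, 0.4]
grip_width: 0.109
```

move_arm:
  dp:
    - [4,-0.1,0]
    - [7.4,-0.3,0]
    - [7.4,-0.3,0]
    - [7.4,-0.3,0]
    - [7.4,-0.3,0]
  turn: [0,0,0,0,0]
  jaw: [1,1,1,1,1]

```text
time: 8.25
position: [0.6322, -0.0257, 0.2218]
tool_rot: [-2.172, -2.265, -0.005]
ft_force: [-0.1, -0.1, 1.1]
grip_width: 0.556
```

```bash
python3 -c "
from h import *
tool([.642,-.042,.142],.031)
im=ctrl.get_image('top')
H=cv2.cvtColor(im,cv2.COLOR_RGB2HSV)
r=((H[...,0]<6)|(H[...,0]>172))&(H[...,1]>110)&(H[...,2]>90); r[:110]=0
k,l,st,c=cv2.connectedComponentsWithStats(r.astype(np.uint8));print(st[1:],c[1:])
from fit import flat
R,t=flat([.642,-.042,.031])
print(proj('top',np.array([[0,-.194,.074],[0,-.23,.013]])@R.T+t))
"
```

```text
dp [-0.57  0.3   2.66] turn 0.12009618564981706 jawyaw 2.4 q7 0.16 pos [ 0.6322 -0.0257  0.2218] tilt [-0.     0.005 -1.   ]
[[385 118  12  11 103]
 [334 128  17  15 207]
 [203 135  16  15 202]] [[390.34951456 123.12621359]
 [341.84541063 135.31400966]
 [210.27227723 141.58415842]]
[[339.49097881 130.36895222]
 [346.3861948  134.88178007]]
```

move_arm:
  dp:
    - [-0.55,0.3,0.4]
    - [-0.55,0.3,0.4]
    - [-0.55,0.3,0.4]
    - [-0.55,0.3,1.4]
    - [-0.55,0.3,2.4]
  turn: [0,0,0,0,0]
  jaw: [1,1,1,1,1]

```text
time: 8.8
position: [0.643, -0.0503, 0.1506]
tool_rot: [2.184, 2.256, 0.005]
ft_force: [-0.0, 0.8, -1.7]
grip_width: 0.981
```

```bash
python3 -c "
from h import *
tool([.642,-.042,.143],.031);print(ctrl.get_state()['grip_width'])"
```

```text
dp [ 0.28 -0.03  0.25] turn 0.012962688450949781 jawyaw 1.8 q7 0.21 pos [ 0.643  -0.0503  0.1506] tilt [ 0.003  0.001 -1.   ]
0.9813401803828469
```

move_arm:
  dp:
    - [0.15,0,0.2]
    - [0.15,0,0.2]
    - [0.15,0,0.2]
    - [0.15,0,0.2]
    - [0.15,0,0.2]
  turn: [0,0,0,0,0]
  jaw: [1,1,-1,-1,-1]
  grip_force: 55

```text
time: 9.3
position: [0.6428, -0.0465, 0.145]
tool_rot: [2.184, 2.256, 0.003]
ft_force: [-0.2, 0.0, -0.3]
grip_width: 0.811
```

move_arm:
  dp:
    - [0,0,0]
    - [0,0,0]
    - [0,0,0]
    - [0,0,0]
    - [0,0,0]
  turn: [0,0,0,0,0]
  jaw: [-1,-1,-1,-1,-1]

```text
time: 9.8
position: [0.6413, -0.0463, 0.1433]
tool_rot: [-2.185, -2.256, 0.001]
ft_force: [-2.7, 0.0, 2.7]
grip_width: 0.357
```

move_arm:
  dp:
    - [0,0,0]
    - [0,0,0]
    - [0,0,0]
    - [0,0,-0.3]
    - [0,0,-0.6]
  turn: [0,0,0,0,0]
  jaw: [-1,-1,-1,-1,-1]

```text
time: 10.3
position: [0.6415, -0.0461, 0.1606]
tool_rot: [-2.185, -2.256, 0.002]
ft_force: [1.5, 0.4, -5.4]
grip_width: 0.329
```

```bash
python3 -c "
from h import *
tool([.642,-.042,.143],.031);print(ctrl.get_state()['grip_width'])"
```

```text
dp [0.14 0.02 0.59] turn 0.015388516013218431 jawyaw 1.9 q7 0.2 pos [ 0.6415 -0.0461  0.1606] tilt [-0.001 -0.    -1.   ]
0.32900180208790425
```

```bash
python3 -c "
from h import *
print(ctrl.get_state()['grip_width'],ctrl.get_state()['position'])
b=ctrl.get_image('side')[70:270,130:330]
a=ctrl.get_image('top')[70:270,180:380]
cv2.imwrite('pics/v6.png',np.hstack([cv2.resize(x,None,fx=2,fy=2.9,interpolation=cv2.INTER_CUBIC) for x in(a,b)])[:,:,::-1])"
```

```text
0.32900180208790425 [ 0.6415135  -0.04611599  0.16060484]
```

View pics/v6.png

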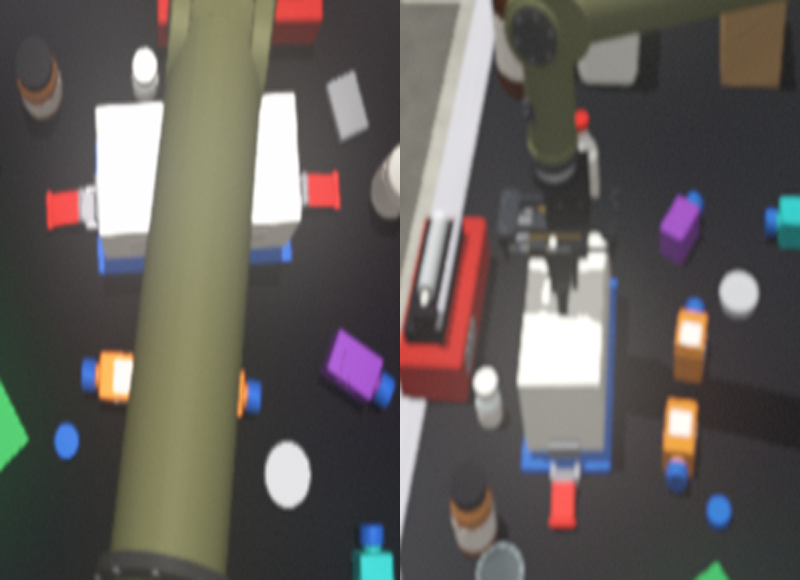

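Both clips are open. The grip width of 28.6 mm suggests the fingers hold the capping (30 mm) instead of the bar (16 mm). I'll set the cover back down and re-grip lower.

move_arm:
  dp:
    - [0,0,0.3]
    - [0,0,0.6]
    - [0,0,0.6]
    - [0,0,0.6]
    - [0,0,0.6]
  turn: [0,0,0,0,0]
  jaw: [-1,-1,-1,0.3,0.3]

```text
time: 10.9
position: [0.6426, -0.0463, 0.1436]
tool_rot: [2.184, 2.256, 0.002]
ft_force: [-0.1, -0.2, 0.1]
grip_width: 0.437
```

move_arm:
  dp:
    - [0,0,0]
    - [0,0,0.17]
    - [0,0,0.17]
    - [0,0,0.17]
    - [0,0,0.17]
  turn: [0,0,0,0,0]
  jaw: [0.3,0.3,0.3,-1,-1]

```text
time: 11.4
position: [0.642, -0.0463, 0.1383]
tool_rot: [2.185, 2.257, 0.0]
ft_force: [0.4, -0.8, 0.9]
grip_width: 0.538
```

move_arm:
  dp:
    - [0,0,0]
    - [0,0,0]
    - [0,0,0]
    - [0,0,0]
    - [0,0,0]
  turn: [0,0,0,0,0]
  jaw: [-1,-1,-1,-1,-1]

```text
time: 11.9
position: [0.6416, -0.0463, 0.1383]
tool_rot: [-2.185, -2.256, 0.001]
ft_force: [-2.8, -0.0, 1.9]
grip_width: 0.338
```

move_arm:
  dp:
    - [0,0,-0.5]
    - [0,0,-1.2]
    - [0,0,-2.0]
    - [0,0,-2.8]
    - [0,0,-3.4]
  turn: [0,0,0,0,0]
  jaw: [-1,-1,-1,-1,-1]

```text
time: 12.4
position: [0.6422, -0.0464, 0.242]
tool_rot: [2.185, 2.256, 0.001]
ft_force: [-0.1, 0.2, -5.7]
grip_width: 0.335
```

```bash
python3 -c "
from h import *
print(tool([.4638,.4067,.24],-.951));print(ctrl.get_state()['grip_width'],ctrl.get_state()['ft_force'])"
```

```text
dp [15.29 -5.46  0.06] turn 11.266563165026742 jawyaw 1.8 q7 0.18 pos [ 0.6422 -0.0464  0.242 ] tilt [ 0.001 -0.    -1.   ]
(array([15.28575251, -5.45851703,  0.05650392]), np.float64(11.266563165026742))
0.3346141332982145 [-0.07396847  0.20901198 -5.65346904]
```

move_arm:
  dp:
    - [0.6,-0.2,0]
    - [1.6,-0.6,0]
    - [2.7,-1.0,0]
    - [3.8,-1.4,0]
    - [5.0,-1.8,0]
  turn: [0.4,1.1,1.9,2.7,3.5]
  jaw: [-1,-1,-1,-1,-1]

```text
time: 12.9
position: [0.5824, 0.1023, 0.2403]
tool_rot: [2.507, 1.893, -0.001]
ft_force: [0.7, -0.3, -5.1]
grip_width: 0.333
```

```bash
python3 -c "
from h import *
tool([.4638,.4067,.24],-.951);print(ctrl.get_state()['grip_width'],ctrl.get_state()['ft_force'])"
```

```text
dp [ 8.68 -6.58  0.  ] turn 7.72035298520278 jawyaw -15.9 q7 -0.42 pos [0.5824 0.1023 0.2403] tilt [-0. -0. -1.]
0.3325627234770001 [ 0.70328607 -0.32588693 -5.07399339]
```

move_arm:
  dp:
    - [0.9,-0.7,0]
    - [1.8,-1.4,0]
    - [2.8,-2.1,0]
    - [3.8,-2.9,0]
    - [4.8,-3.65,0]
  turn: [0.9,1.8,2.7,3.6,4.5]
  jaw: [-1,-1,-1,-1,-1]

```text
time: 13.4
position: [0.5156, 0.2713, 0.2404]
tool_rot: [-2.828, -1.368, 0.0]
ft_force: [0.8, 0.6, -5.2]
grip_width: 0.334
```

```bash
python3 -c "
from h import *
tool([.4638,.4067,.24],-.951);print(ctrl.get_state()['grip_width'],ctrl.get_state()['ft_force'])"
```

```text
dp [ 2.47 -4.15  0.01] turn 3.2272595862003812 jawyaw -38.4 q7 -1.15 pos [0.5156 0.2713 0.2404] tilt [-0.  0. -1.]
0.3336545251596763 [ 0.78310115  0.59532685 -5.22819374]
```

move_arm:
  dp:
    - [0.6,-1.0,0]
    - [1.2,-2.0,0]
    - [1.8,-3.0,0.5]
    - [2.4,-4.1,1.2]
    - [2.4,-4.1,2.0]
  turn: [0.8,1.6,2.4,3.2,3.2]
  jaw: [-1,-1,-1,-1,-1]

```text
time: 13.9
position: [0.4594, 0.411, 0.1799]
tool_rot: [-2.979, -0.978, 0.0]
ft_force: [-0.2, 1.3, -5.1]
grip_width: 0.338
```

move_arm:
  dp:
    - [0,0,0]
    - [0,0,0.4]
    - [0,0,0.7]
  turn: [0,0,0]
  jaw: [-1,-1,-1]

```text
time: 14.2
position: [0.466, 0.402, 0.16]
tool_rot: [-2.99, -0.963, -0.004]
ft_force: [0.2, 0.3, -5.5]
grip_width: 0.338
```

```bash
python3 -c "
from h import *
tool([.4638,.4067,.1275],-.951);print(ctrl.get_state()['grip_width'],ctrl.get_state()['ft_force'])"
```

```text
dp [ 0.03 -0.17  1.08] turn 0.041845573676943325 jawyaw -54.3 q7 -1.63 pos [0.466 0.402 0.16 ] tilt [ 0.002  0.001 -1.   ]
0.33755890563667595 [ 0.18332998  0.31506362 -5.5450882 ]
```

move_arm:
  dp:
    - [0,-0.1,0.4]
    - [0,-0.1,0.7]
    - [0,-0.1,0.9]
    - [0,-0.1,1.0]
    - [0,-0.1,1.05]
  turn: [0,0,0,0,0]
  jaw: [-1,-1,-1,-1,-1]

```text
time: 14.7
position: [0.4626, 0.405, 0.1276]
tool_rot: [2.989, 0.967, -0.0]
ft_force: [-0.1, -1.4, -4.9]
grip_width: 0.337
```

move_arm:
  dp:
    - [0,0,0.05]
    - [0,0,0.05]
    - [0,0,0.05]
  turn: [0,0,0]
  jaw: [-1,-1,-1]

```text
time: 15.0
position: [0.4626, 0.4055, 0.1271]
tool_rot: [-2.988, -0.967, -0.001]
ft_force: [-2.5, -0.6, -1.8]
grip_width: 0.329
```

move_arm:
  dp:
    - [0,0,0.05]
    - [0,0,0.05]
    - [0,0,0.05]
    - [0,0,0.05]
    - [0,0,0.05]
  turn: [0,0,0,0,0]
  jaw: [-1,-1,1,1,1]

```text
time: 15.5
position: [0.4632, 0.4054, 0.1252]
tool_rot: [-2.989, -0.966, -0.003]
ft_force: [0.5, 0.4, -0.1]
grip_width: 0.521
```

move_arm:
  dp:
    - [0,0,-0.5]
    - [0,0,-1.5]
    - [0,0,-2.5]
    - [0,0,-3.5]
    - [0,0,-3.5]
  turn: [0,0,0,0,0]
  jaw: [1,1,1,1,1]

```text
time: 16.0
position: [0.4651, 0.4069, 0.2363]
tool_rot: [-2.985, -0.965, -0.014]
ft_force: [0.5, 0.3, 0.9]
grip_width: 0.957
```

Run:
```python
from fit import *
print(ctrl.get_state()['position'],ctrl.get_state()['grip_width'])
I,Hs={},{}
for n in("top","side"):
    I[n],Hs[n]=hsv(n)
    for m,c,k in bottles(Hs[n]): print(n,"amber",cent(c).round(1),c.sum(),None if k is None else (cent(k).round(1),k.sum()))
    cv2.imwrite(f"pics/b_{n}.png",I[n][:,:,::-1])
a=I["top"];cv2.imwrite("pics/v7.png",cv2.resize(a,(800,600),interpolation=cv2.INTER_CUBIC)[:,:,::-1])
```

```text
[0.46505264 0.40689633 0.23627469] 0.9570232425955265
top amber [241.4 199.7] 479 (array([223.4, 198.5]), np.int64(74))
top amber [289. 204.] 478 (array([307., 206.]), np.int64(68))
top amber [506.6 243.5] 474 None
side amber [504.5  69.4] 102 None
side amber [165.4 245.2] 154 None
```

View pics/v7.png

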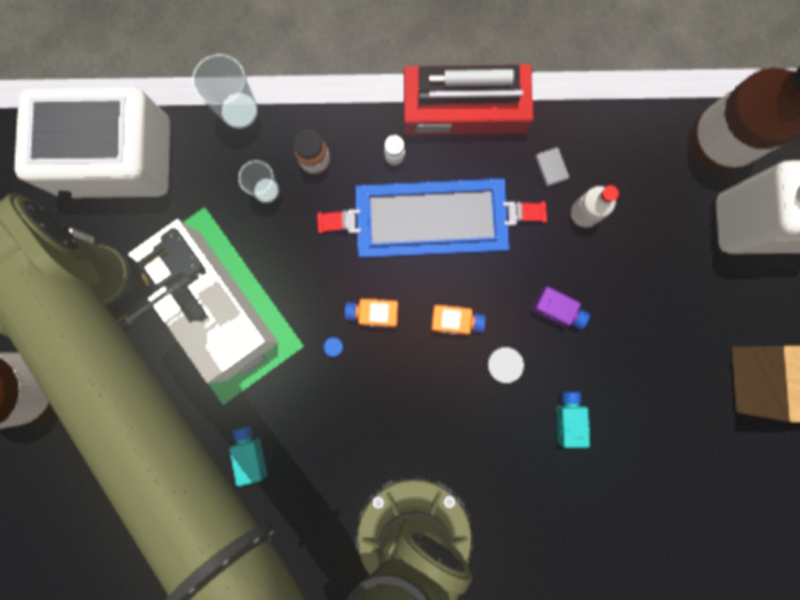

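Cover is parked on the mat, tray empty, both clips open, and exactly two amber bottles at (375,312) and (457,319). Next, bottle 1; checking first that the fingers clear the screw cap at (333,347).

Run:
```python
from fit import *
im=cv2.imread("pics/b_top.png"); H=cv2.cvtColor(im,cv2.COLOR_BGR2HSV)
b=cv2.inRange(H,(100,120,70),(130,255,255))>0
for c in comps(b,30): print(cent(c).round(1),c.sum(),back("top",cent(c),.008).round(3))
c=max([c for c in comps(b,300) if 200<cent(c)[0]<350],key=lambda c:c.sum())
print("carrier",fit({"top":hull(c)},CARR,flat,[.642,-.042,.031],[.005,.005,.03]))
for i,bb in enumerate(bottles(H)[:2]):
    w=back("top",cent(bb[0]),.025)[0]
    r=fit({"top":bb[0]},BOT,lying,[w[0],w[1],1.5 if i==0 else -1.7],[.01,.01,.1]); p=r[0]; print(i,r)
    print("grasp",p[:2]+.047*np.array([np.cos(p[2]),np.sin(p[2])]), "cap blue",cent(bb[2]),back("top",cent(bb[2]),.03))
tool([.447,.1264,.2],-.076)
```

```text
[275.9 139.9] 2094 [[ 0.637 -0.044  0.008]]
[223.4 198.5] 74 [[0.448 0.127 0.008]]
[372.2 204.2] 100 [[ 0.424 -0.347  0.008]]
[307. 206.] 68 [[ 0.421 -0.14   0.008]]
[212.8 221.7] 137 [[0.375 0.16  0.008]]
[365.5 253.7] 104 [[ 0.269 -0.319  0.008]]
[154.7 277.4] 79 [[0.203 0.343 0.008]]
carrier (array([ 0.63970761, -0.0453476 ,  0.03310003]), np.float64(0.0441833026010755))
0 (array([0.4435317 , 0.08088088, 1.49154118]), np.float64(0.07363397292295704))
grasp [0.4472528  0.12773334] cap blue [223.39189189 198.51351351] [[0.44653403 0.12467178 0.03      ]]
1 (array([ 0.42526476, -0.09287615, -1.67745681]), np.float64(0.06530195468248567))
grasp [ 0.42026122 -0.13960906] cap blue [307.04411765 206.04411765] [[ 0.41975274 -0.13659961  0.03      ]]
dp [-5.89  7.23  1.03] turn -9.962194511731962 jawyaw -54.2 q7 -1.65 pos [0.4632 0.4054 0.2315] tilt [ 0.002  0.002 -1.   ]
```

move_arm:
  dp:
    - [-5.89,7.23,0]
    - [-5.89,7.23,0]
    - [-5.89,7.23,0]
    - [-5.89,7.23,0]
    - [-5.89,7.23,0.5]
  turn: [-10,-10,-10,-10,-10]
  jaw: [0.5,0.5,0.5,0.5,0.5]
  grip_force: 4

```text
time: 16.6
position: [0.4479, 0.1543, 0.2205]
tool_rot: [2.421, 2.002, 0.001]
ft_force: [1.4, 1.0, 0.0]
grip_width: 0.762
```

```bash
python3 -c "
from h import *
tool([.447,.1265,.1],-.076)"
```

```text
dp [-0.92  0.14  4.02] turn -1.2967934323105457 jawyaw -10.8 q7 -0.6 pos [0.4479 0.1543 0.2205] tilt [ 0.001  0.    -1.   ]
```

move_arm:
  dp:
    - [-0.6,0.1,1]
    - [-0.6,0.1,2.2]
    - [-0.6,0.1,3.3]
    - [-0.6,0.1,4]
    - [-0.6,0.1,4]
  turn: [-1.3,-1.3,-1.3,-1.3,-1.3]
  jaw: [0.5,0.5,0.5,0.5,0.5]

```text
time: 17.1
position: [0.4443, 0.1367, 0.097]
tool_rot: [-2.309, -2.127, 0.012]
ft_force: [-0.6, 0.1, -0.1]
grip_width: 0.75
```

move_arm:
  dp:
    - [0,0,0]
    - [0,0,0]
  turn: [0,0]
  jaw: [0.5,0.5]

```text
time: 17.3
position: [0.4484, 0.1386, 0.1018]
tool_rot: [2.31, 2.128, 0.003]
ft_force: [-0.0, 1.1, -0.1]
grip_width: 0.749
```

```bash
python3 -c "
from h import *
from fit import *
tool([.447,.1275,.01],-.076)
im,H=hsv('side')
for m,c,k in bottles(H):print(cent(c),c.sum())
im,H=hsv('top')
for m,c,k in bottles(H):print(cent(c),c.sum(), k is not None and cent(k))
"
```

```text
dp [-0.38 -0.02  3.06] turn -0.06551052736829574 jawyaw -4.7 q7 -0.42 pos [0.4484 0.1386 0.1018] tilt [ 0.002  0.001 -1.   ]
[269.45931759 219.86614173] 381
[165.66438356 245.4109589 ] 146
[241.42315789 199.70947368] 475 False
[289.03368421 203.99368421] 475 [307.04411765 206.04411765]
[506.62420382 243.3970276 ] 471 False
```

Bottle 1 has not moved. Descending, then closing gently on the cap.

move_arm:
  dp:
    - [-0.4,0,1]
    - [-0.4,0,2]
    - [-0.4,0,2.7]
    - [-0.4,0,3.0]
    - [-0.4,0,3.0]
  turn: [0,0,0,0,0]
  jaw: [0.5,0.5,0.5,0.5,0.5]

```text
time: 17.9
position: [0.4462, 0.1261, 0.0102]
tool_rot: [-2.31, -2.129, 0.002]
ft_force: [-0.1, -0.8, -0.2]
grip_width: 0.751
```

move_arm:
  dp:
    - [0,0,0]
    - [0,0,0]
    - [0,0,0]
    - [0,0,0]
    - [0,0,0]
  turn: [0,0,0,0,0]
  jaw: [0.5,-1,-1,-1,-1]
  grip_force: 5

```text
time: 18.4
position: [0.4468, 0.1264, 0.0109]
tool_rot: [2.31, 2.129, 0.001]
ft_force: [-0.3, 0.4, -0.0]
grip_width: 0.47
```

move_arm:
  dp:
    - [0,0,0]
    - [0,0,0]
    - [0,0,0]
  turn: [0,0,0]
  jaw: [-1,-1,-1]

```text
time: 18.7
position: [0.4466, 0.1263, 0.0107]
tool_rot: [-2.31, -2.129, -0.0]
ft_force: [-1.2, 0.3, 1.5]
grip_width: 0.41
```

move_arm:
  dp:
    - [-0.15,0,-0.42]
    - [-0.33,0,-0.82]
    - [-0.57,0,-1.18]
    - [-0.85,0,-1.52]
    - [-1.18,0,-1.8]
  turn: [0,0,0,0,0]
  jaw: [-1,-1,-1,-1,-1]

```text
time: 19.2
position: [0.444, 0.0903, 0.0659]
tool_rot: [2.311, 2.128, 0.002]
ft_force: [-0.4, 0.7, -0.1]
grip_width: 0.41
```

Run:
```python
from h import *
s=ctrl.get_state();print(s['position'],s['grip_width'],s['ft_force'])
b=ctrl.get_image('side')[150:270,200:340]
a=ctrl.get_image('top')[150:270,190:330]
cv2.imwrite('pics/v8.png',np.hstack([cv2.resize(x,None,fx=2.85,fy=2.85,interpolation=cv2.INTER_CUBIC) for x in(a,b)])[:,:,::-1])
```

```text
[0.4439668  0.09033131 0.06588323] 0.4103428267131503 [-0.35455724  0.72692226 -0.05371046]
```

View pics/v8.png

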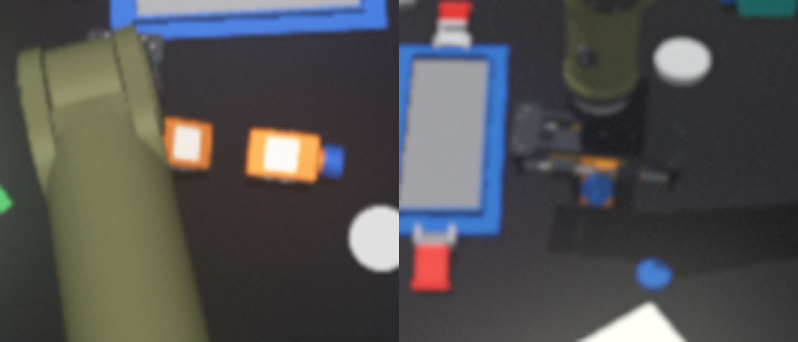

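move_arm:
  dp:
    - [-0.36,0,-0.27]
    - [-0.75,0,-0.47]
    - [-1.17,0,-0.62]
    - [-1.6,0,-0.72]
    - [-2.02,0,-0.75]
  turn: [0,0,0,0,0]
  jaw: [-1,-1,-1,-1,-1]

```text
time: 19.8
position: [0.4387, 0.0292, 0.0873]
tool_rot: [2.311, 2.128, 0.0]
ft_force: [0.7, 0.2, -2.0]
grip_width: 0.408
```

move_arm:
  dp:
    - [-0.4,0,0]
    - [-0.75,0,0.05]
    - [-0.75,0,0.05]
    - [-0.75,0,0.05]
  turn: [0,0,0,0]
  jaw: [-1,-1,-1,-1]

```text
time: 20.2
position: [0.437, 0.0079, 0.0857]
tool_rot: [2.311, 2.128, 0.0]
ft_force: [0.0, -0.9, 2.1]
grip_width: 0.406
```

Run:
```python
from h import *
s=ctrl.get_state();print(s['position'],s['grip_width'],s['ft_force'])
b=ctrl.get_image('side')[150:270,200:340]
a=ctrl.get_image('top')[150:270,190:330]
cv2.imwrite('pics/v9.png',np.hstack([cv2.resize(x,None,fx=2.85,fy=2.85,interpolation=cv2.INTER_CUBIC) for x in(a,b)])[:,:,::-1])
```

```text
[0.43699861 0.00790656 0.08565572] 0.4063066867692379 [ 0.03683449 -0.9155951   2.14585577]
```

View pics/v9.png

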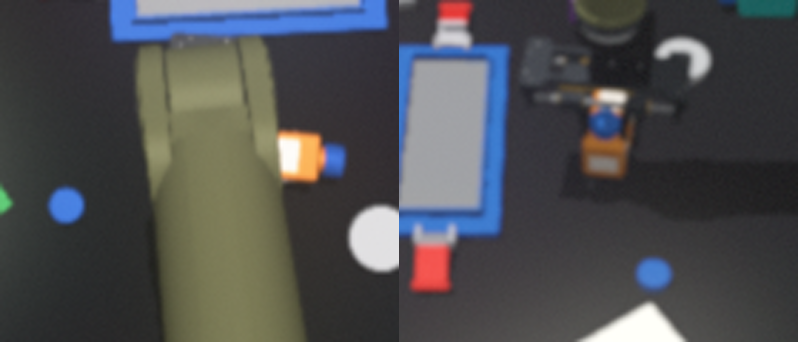

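Bottle 1 now stands upright, held by its cap (crop (605,122), label facing the camera). Firming the grip, lifting and carrying it to the tray.

move_arm:
  dp:
    - [0,0,0]
    - [0,0,0]
    - [0,0,-0.5]
    - [0,0,-1.2]
    - [0,0,-2.2]
  turn: [0,0,0,0,0]
  jaw: [-1,-1,-1,-1,-1]
  grip_force: 25

```text
time: 20.8
position: [0.4352, 0.0084, 0.1506]
tool_rot: [-2.308, -2.128, 0.005]
ft_force: [1.0, 0.1, -2.0]
grip_width: 0.406
```

move_arm:
  dp:
    - [0.1,0.7,0]
    - [0.2,1.7,0]
    - [0.3,2.7,0]
    - [0.4,3.7,0]
    - [0.5,4.7,0]
  turn: [-0.2,-0.5,-0.8,-1.1,-1.3]
  jaw: [-1,-1,-1,-1,-1]

```text
time: 21.3
position: [0.5794, 0.0125, 0.1506]
tool_rot: [-2.183, -2.258, 0.001]
ft_force: [0.1, -0.3, -0.8]
grip_width: 0.404
```

Run:
```python
from h import *
s=ctrl.get_state();print(s['position'],s['grip_width'],s['ft_force'])
tool([.638,.0155,.12],.032)
```

```text
[0.57938038 0.01248487 0.15059545] 0.4035579055402642 [ 0.09442926 -0.31607191 -0.75872424]
dp [0.03 1.96 1.02] turn 0.020380647878461968 jawyaw 1.9 q7 0.1 pos [0.5794 0.0125 0.1506] tilt [-0.001  0.    -1.   ]
```

move_arm:
  dp:
    - [0,0.7,0]
    - [0,1.4,0]
    - [0,1.95,0.3]
    - [0,1.95,0.7]
    - [0,1.95,1.0]
  turn: [0,0,0,0,0]
  jaw: [-1,-1,-1,-1,-1]

```text
time: 21.8
position: [0.6357, 0.0137, 0.1193]
tool_rot: [-2.184, -2.255, 0.004]
ft_force: [0.1, -0.8, -2.1]
grip_width: 0.407
```

move_arm:
  dp:
    - [0,0,0]
    - [0,0,0.2]
    - [0,0,0.4]
    - [0,0,0.5]
  turn: [0,0,0,0]
  jaw: [-1,-1,-1,-1]

```text
time: 22.2
position: [0.6367, 0.0136, 0.1062]
tool_rot: [-2.186, -2.256, -0.0]
ft_force: [-0.3, -0.3, -2.6]
grip_width: 0.404
```

Run:
```python
from h import *
s=ctrl.get_state();print(s['grip_width'],s['ft_force'])
tool([.638,.0155,.1],.032)
b=ctrl.get_image('side')[110:250,170:310]
a=ctrl.get_image('top')[90:230,190:330]
cv2.imwrite('pics/v10.png',np.hstack([cv2.resize(x,None,fx=2.85,fy=2.85,interpolation=cv2.INTER_CUBIC) for x in(a,b)])[:,:,::-1])
```

```text
0.40351922829333364 [-0.28547063 -0.25114328 -2.57982259]
dp [0.06 0.05 0.21] turn -0.002753386972808614 jawyaw 1.8 q7 0.16 pos [0.6367 0.0136 0.1062] tilt [-0.  0. -1.]
```

View pics/v10.png

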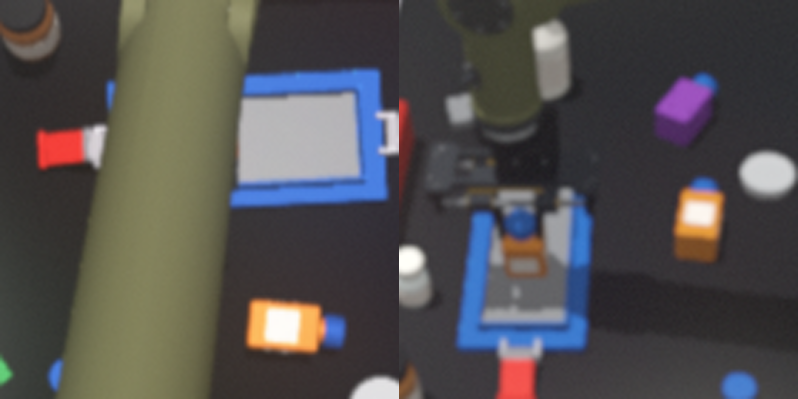

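The bottle hangs upright over the tray (crop (520,240)). Lowering it onto the floor and releasing.

move_arm:
  dp:
    - [0,0,0.1]
    - [0,0,0.2]
    - [0,0,0.27]
    - [0,0,0.27]
    - [0,0,0.27]
  turn: [0,0,0,0,0]
  jaw: [-1,-1,-1,-1,-1]
  grip_force: 5

```text
time: 22.8
position: [0.6376, 0.0132, 0.0992]
tool_rot: [2.186, 2.256, 0.001]
ft_force: [-1.3, 0.1, 3.8]
grip_width: 0.414
```

move_arm:
  dp:
    - [0,0,0]
    - [0,0,0]
    - [0,0,0]
    - [0,0,0]
    - [0,0,0]
  turn: [0,0,0,0,0]
  jaw: [-0.1,0,0.2,0.4,0.4]

```text
time: 23.3
position: [0.637, 0.0134, 0.0983]
tool_rot: [-2.186, -2.256, 0.0]
ft_force: [0.7, 1.0, -0.7]
grip_width: 0.663
```

move_arm:
  dp:
    - [0,0,-0.4]
    - [0,0,-1.0]
    - [0,0,-2.0]
    - [0,0,-3.0]
    - [0,0,-4.0]
  turn: [0,0,0,0,0]
  jaw: [0.5,0.5,0.5,0.5,0.5]

```text
time: 23.8
position: [0.6371, 0.0132, 0.2206]
tool_rot: [2.186, 2.256, 0.001]
ft_force: [1.1, 0.8, -0.6]
grip_width: 0.75
```

Run:
```python
from fit import *
im,H=hsv('top')
for bb in bottles(H)[:3]:
    print(cent(bb[1]),bb[1].sum())
    if cent(bb[1])[1]>190 and bb[2] is not None and cent(bb[1])[0]<400:
        w=back("top",cent(bb[0]),.025)[0]
        r=fit({"top":bb[0]},BOT,lying,[w[0],w[1],-1.68],[.01,.01,.1]); p=r[0]; print(r)
        g=p[:2]+.0455*np.array([np.cos(p[2]),np.sin(p[2])]);print("grasp",g,np.hypot(*g))
        tool([g[0],g[1],.2],p[2]+np.pi/2)
```

```text
[289.42299795 203.99589322] 487
(array([ 0.42549078, -0.09314531, -1.68143521]), np.float64(0.06369982547993014))
grasp [ 0.42046698 -0.13836711] 0.44264877458248664
dp [-4.82 -7.48  0.81] turn 1.6276493972671946 jawyaw 1.8 q7 0.12 pos [0.6399 0.0131 0.2265] tilt [ 0.009  0.001 -1.   ]
[506.602537   243.39112051] 473
```

move_arm:
  dp:
    - [-4.8,-7.45,0]
    - [-4.8,-7.45,0]
    - [-4.8,-7.45,0]
    - [-4.8,-7.45,0.5]
    - [-4.8,-7.45,1]
  turn: [1.6,1.6,1.6,1.6,1.6]
  jaw: [0.5,0.5,0.5,0.5,0.5]

```text
time: 24.35
position: [0.4335, -0.1284, 0.1966]
tool_rot: [2.337, 2.096, 0.006]
ft_force: [1.2, -1.2, 1.2]
grip_width: 0.748
```

move_arm:
  dp:
    - [-0.3,-0.4,0.5]
    - [-0.3,-0.4,1.5]
    - [-0.3,-0.4,2.5]
    - [-0.3,-0.4,2.5]
    - [-0.3,-0.4,2.5]
  turn: [0,0,0,0,0]
  jaw: [0.5,0.5,0.5,0.5,0.5]

```text
time: 24.85
position: [0.4213, -0.1347, 0.1211]
tool_rot: [2.338, 2.098, 0.0]
ft_force: [0.4, -0.3, 0.8]
grip_width: 0.753
```

Run:
```python
from fit import *
tool([.4205,-.1384,.0105],-1.6815+np.pi/2)
out=[]
for n,w in(("top",(90,230,190,330)),("side",(110,250,170,310))):
    im,H=hsv(n)
    for bb in bottles(H): print(n,cent(bb[1]),bb[1].sum(),bb[2] is not None and cent(bb[2]))
    out.append(cv2.resize(im[w[0]:w[1],w[2]:w[3]],None,fx=2.85,fy=2.85,interpolation=cv2.INTER_CUBIC))
cv2.imwrite('pics/v11.png',np.hstack(out)[:,:,::-1])
```

```text
dp [-0.13 -0.02  3.69] turn 0.025240735303300583 jawyaw -6.2 q7 0.08 pos [ 0.4213 -0.1347  0.1211] tilt [ 0. -0. -1.]
top [266.5 134. ] 268 False
top [288.82073434 204.07343413] 463 False
top [506.63404255 243.44468085] 470 False
side [274.52588556 188.19618529] 367 [277.5        174.32142857]
side [213.83625731 192.08187135] 171 [212.80645161 184.62903226]
side [165.66438356 245.4109589 ] 146 False
```

View pics/v11.png

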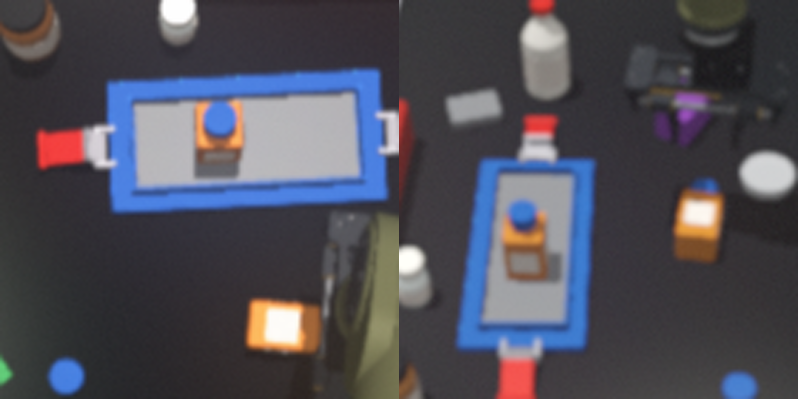

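Bottle 1 stands upright in the tray, inside the lip. Bottle 2 is unmoved, with the gripper over its cap. Descending.

move_arm:
  dp:
    - [-0.13,0,1]
    - [-0.13,0,2]
    - [-0.13,0,3]
    - [-0.13,0,3.65]
    - [-0.13,0,3.65]
  turn: [0,0,0,0,0]
  jaw: [0.5,0.5,0.5,0.5,0.5]

```text
time: 25.45
position: [0.4199, -0.1381, 0.0098]
tool_rot: [-2.336, -2.098, 0.005]
ft_force: [0.1, -0.3, -0.0]
grip_width: 0.75
```

move_arm:
  dp:
    - [0,0,0]
    - [0,0,0]
    - [0,0,0]
    - [0,0,0]
    - [0,0,0]
  turn: [0,0,0,0,0]
  jaw: [0.5,-1,-1,-1,-1]
  grip_force: 5

```text
time: 25.95
position: [0.4212, -0.1382, 0.0113]
tool_rot: [2.338, 2.098, 0.002]
ft_force: [-0.2, 0.3, 0.4]
grip_width: 0.471
```

move_arm:
  dp:
    - [0,0,0]
    - [0,0,0]
    - [0,0,0]
  turn: [0,0,0]
  jaw: [-1,-1,-1]

```text
time: 26.25
position: [0.4209, -0.1383, 0.011]
tool_rot: [2.338, 2.098, 0.0]
ft_force: [-0.3, 0.5, 2.6]
grip_width: 0.409
```

move_arm:
  dp:
    - [0.15,0,-0.42]
    - [0.33,0,-0.82]
    - [0.57,0,-1.18]
    - [0.85,0,-1.52]
    - [1.18,0,-1.8]
  turn: [0,0,0,0,0]
  jaw: [-1,-1,-1,-1,-1]

```text
time: 26.75
position: [0.4243, -0.103, 0.065]
tool_rot: [-2.339, -2.098, 0.0]
ft_force: [-0.4, -0.2, -1.3]
grip_width: 0.407
```

move_arm:
  dp:
    - [0.36,0,-0.27]
    - [0.75,0,-0.47]
    - [1.17,0,-0.62]
    - [1.6,0,-0.72]
    - [2.02,0,-0.75]
  turn: [0,0,0,0,0]
  jaw: [-1,-1,-1,-1,-1]

```text
time: 27.25
position: [0.431, -0.0422, 0.0872]
tool_rot: [-2.338, -2.098, -0.0]
ft_force: [0.4, 0.2, -0.8]
grip_width: 0.409
```

move_arm:
  dp:
    - [0.4,0,0]
    - [0.75,0,0.05]
    - [0.75,0,0.05]
    - [0.75,0,0.05]
  turn: [0,0,0,0]
  jaw: [-1,-1,-1,-1]

```text
time: 27.65
position: [0.4333, -0.0207, 0.0855]
tool_rot: [2.338, 2.099, -0.001]
ft_force: [-0.3, -0.8, -0.7]
grip_width: 0.412
```

Run:
```python
from h import *
s=ctrl.get_state();print(s['position'],s['grip_width'],s['ft_force'])
b=ctrl.get_image('side')[150:250,230:330]
cv2.imwrite('pics/v12.png',cv2.resize(b,None,fx=4,fy=4,interpolation=cv2.INTER_CUBIC)[:,:,::-1])
```

```text
[ 0.43327509 -0.02066197  0.08547443] 0.4124131650939978 [-0.25076961 -0.84470276 -0.66286522]
```

View pics/v12.png

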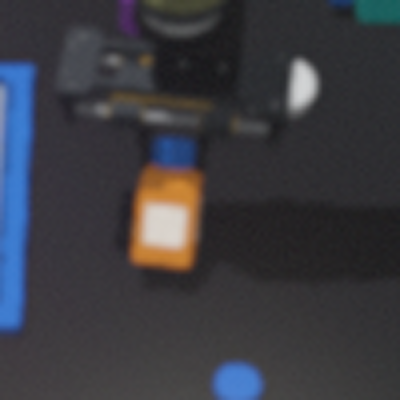

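Run:
```python
from fit import *
im,H=hsv("side")
bb=[b for b in bottles(H) if 240<cent(b[1])[0]<320][0]
print(cent(bb[1]),bb[1].sum())
c=np.array([.4333,-.0207,.0855+.014]); u=np.array([.11,.994,0]); w=np.cross(u,[0,0,1])
def pose(p):
    z=-(np.sin(p[0])*u)+np.cos(p[0])*np.array([0,0,1.]) # foot swings to +u
    return np.c_[w,np.cross(z,w),z], c-z*p[1]
for t in range(0,70,10):
    print(t,1-fit({"side":bb[1]},BOT[:1],lambda q:pose([np.radians(t),q[0]]),[.0455],[.001])[1])
print(fit({"side":bb[1]},BOT[:1],pose,[.5,.0455],[.2,.003]))
```

```text
[270.7617866  204.29280397] 403
0 0.7625835189309577
10 0.7803299097416745
20 0.8008360890996443
30 0.8339281162375732
40 0.8739306320047748
50 0.8593981918769397
60 0.903096636412173
(array([0.7625  , 0.045125]), np.float64(0.12258888366153642))
```

Bottle 2 is still tilted about 45–50°, foot towards +y, held by pad friction. I'll ease the grip to 3 N so it swings down, with a small up-down shake.

move_arm:
  dp:
    - [0,0,0]
    - [0,0,-0.3]
    - [0,0,0]
    - [0,0,-0.3]
    - [0,0,0]
  turn: [0,0,0,0,0]
  jaw: [-1,-1,-1,-1,-1]
  grip_force: 3

```text
time: 28.25
position: [0.4352, -0.0203, 0.0872]
tool_rot: [2.337, 2.097, 0.006]
ft_force: [0.5, 0.7, 0.4]
grip_width: 0.408
```

```bash
cat > tilt.py <<'E'
from fit import *
def tilt(usign=1,off=.014):
    s=ctrl.get_state(); R=Ro.from_rotvec(s["tool_rot"]).as_matrix(); u=R[:,0]*usign; u[2]=0
    c=s["position"]+[0,0,off]; w=np.cross(u,[0,0,1])
    im,H=hsv("side"); q=proj("side",c)[0]
    bb=min(bottles(H),key=lambda b:np.hypot(*(cent(b[1])-q-[0,15])))
    def pose(p):
        z=-(np.sin(p[0])*u)+np.cos(p[0])*np.array([0,0,1.]); return np.c_[w,np.cross(z,w),z], c-z*p[1]
    ys=np.nonzero(bb[1])
    print("pos",s["position"].round(4),"grip",round(s["grip_width"],3),"f",s["ft_force"].round(1),"area",bb[1].sum(),"bbox",ys[1].min(),ys[1].max(),ys[0].min(),ys[0].max())
    for t in range(-10,71,10): 
        P=pose([np.radians(t),.0455]); e=proj("side",BOT[0]@P[0].T+P[1]); 
        k=np.zeros(bb[1].shape,np.uint8); cv2.fillConvexPoly(k,cv2.convexHull(np.round(e).astype(np.int32)),1)
        print(t,"iou",round((bb[1]&(k>0)).sum()/(bb[1]|(k>0)).sum(),2),"bottom row",e[:,1].max().round(1))
E
python3 -c "
from tilt import *
tilt()"
```

```text
pos [ 0.4352 -0.0203  0.0872] grip 0.408 f [0.5 0.7 0.4] area 316 bbox 264 279 191 213
-10 iou 0.49 bottom row 208.0
0 iou 0.65 bottom row 211.2
10 iou 0.71 bottom row 213.8
20 iou 0.7 bottom row 215.7
30 iou 0.74 bottom row 216.7
40 iou 0.75 bottom row 216.9
50 iou 0.76 bottom row 216.2
60 iou 0.76 bottom row 216.8
70 iou 0.7 bottom row 216.9
```

It swung: the bottom row is now 213 (about 5–10° tilt), within the self-righting range. Pressing it lightly onto the bench, then firming the grip.

move_arm:
  dp:
    - [0,0,0.1]
    - [0,0,0.15]
    - [0,0,0.15]
    - [0,0,0.15]
    - [0,0,0.15]
  turn: [0,0,0,0,0]
  jaw: [-1,-1,-1,-1,-1]

```text
time: 28.8
position: [0.4339, -0.0204, 0.0814]
tool_rot: [2.338, 2.098, 0.001]
ft_force: [2.1, -0.3, 2.5]
grip_width: 0.407
```

```bash
python3 -c "
from tilt import *
tilt()
b=ctrl.get_image('side')[150:250,230:330]
cv2.imwrite('pics/v13.png',cv2.resize(b,None,fx=4,fy=4,interpolation=cv2.INTER_CUBIC)[:,:,::-1])
"
```

```text
pos [ 0.4339 -0.0204  0.0814] grip 0.407 f [ 2.1 -0.3  2.5] area 309 bbox 264 279 192 213
-10 iou 0.51 bottom row 209.0
0 iou 0.64 bottom row 212.2
10 iou 0.7 bottom row 214.8
20 iou 0.69 bottom row 216.7
30 iou 0.7 bottom row 217.7
40 iou 0.77 bottom row 217.9
50 iou 0.74 bottom row 217.2
60 iou 0.74 bottom row 217.8
70 iou 0.69 bottom row 217.9
```

View pics/v13.png

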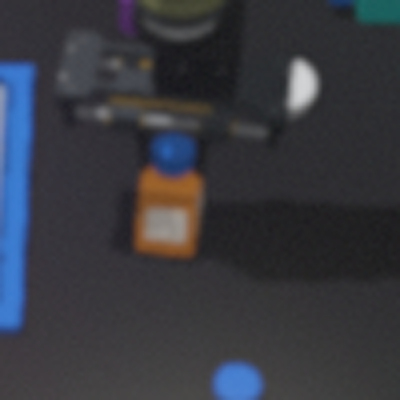

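Nearly upright now (cap (173,150), foot on the bench). The tilt is well inside the 29° tipping angle, so I'll release to let it settle flat, regrip firmly, and lift.

move_arm:
  dp:
    - [0,0,0]
    - [0,0,0]
    - [0,0,-0.05]
    - [0,0,-0.1]
    - [0,0,-0.15]
  turn: [0,0,0,0,0]
  jaw: [-0.1,0,0.1,0.3,0.3]

```text
time: 29.4
position: [0.4332, -0.0205, 0.0858]
tool_rot: [-2.338, -2.098, 0.001]
ft_force: [0.2, -0.6, -0.4]
grip_width: 0.619
```

move_arm:
  dp:
    - [0,0,0]
    - [0,0,0]
    - [0,0,0]
    - [0,0,0]
    - [0,0,0]
  turn: [0,0,0,0,0]
  jaw: [0.3,0.3,-1,-1,-1]
  grip_force: 25

```text
time: 29.9
position: [0.4336, -0.0205, 0.0858]
tool_rot: [2.338, 2.098, 0.0]
ft_force: [0.0, -0.5, 0.3]
grip_width: 0.461
```

```bash
python3 -c "
from tilt import *
tilt()
"
```

```text
pos [ 0.4336 -0.0205  0.0858] grip 0.461 f [ 0.  -0.5  0.3] area 316 bbox 263 279 192 213
-10 iou 0.47 bottom row 208.2
0 iou 0.59 bottom row 211.4
10 iou 0.66 bottom row 214.0
20 iou 0.66 bottom row 215.9
30 iou 0.66 bottom row 217.0
40 iou 0.71 bottom row 217.1
50 iou 0.72 bottom row 216.4
60 iou 0.71 bottom row 217.0
70 iou 0.69 bottom row 217.1
```

move_arm:
  dp:
    - [0,0,0]
    - [0,0,0]
    - [0,0,-0.6]
    - [0,0,-1.3]
    - [0,0,-2.2]
  turn: [0,0,0,0,0]
  jaw: [-1,-1,-1,-1,-1]

```text
time: 30.45
position: [0.4323, -0.0206, 0.1515]
tool_rot: [-2.337, -2.097, 0.004]
ft_force: [0.1, 0.6, -1.5]
grip_width: 0.385
```

move_arm:
  dp:
    - [-0.2,0.7,0]
    - [-0.5,1.7,0]
    - [-0.8,2.7,0]
    - [-1.1,3.7,0]
    - [-1.35,4.8,0]
  turn: [-0.3,-0.6,-1.0,-1.3,-1.6]
  jaw: [-1,-1,-1,-1,-1]

```text
time: 30.95
position: [0.573, -0.0765, 0.1513]
tool_rot: [-2.184, -2.258, 0.001]
ft_force: [0.9, 0.6, 0.5]
grip_width: 0.384
```

Run:
```python
from h import *
s=ctrl.get_state();print(s['position'],s['grip_width'],s['ft_force'])
tool([.642,-.1045,.12],.032)
```

```text
[ 0.57295454 -0.07646261  0.15132213] 0.3839901270558717 [0.87024701 0.60621192 0.53268617]
dp [-1.01  2.27  1.04] turn 0.015135040269741778 jawyaw 1.9 q7 0.29 pos [ 0.573  -0.0765  0.1513] tilt [-0.001  0.    -1.   ]
```

Run:
```python
from fit import *
out=[]
for n,w in(("top",(110,240,200,330)),("side",(110,240,180,310))):
    im,H=hsv(n)
    for bb in bottles(H): print(n,cent(bb[1]).round(1),bb[1].sum(),bb[2] is not None and cent(bb[2]).round(1))
    out.append(cv2.resize(im[w[0]:w[1],w[2]:w[3]],None,fx=3,fy=3,interpolation=cv2.INTER_CUBIC))
cv2.imwrite('pics/v14.png',np.hstack(out)[:,:,::-1])
```

```text
top [266.4 134.3] 276 False
top [506.6 243.4] 471 False
side [231.6 176.3] 290 [231.2 163.2]
side [213.9 192.6] 171 [213.  184.7]
side [165.4 245.4] 158 False
```

View pics/v14.png

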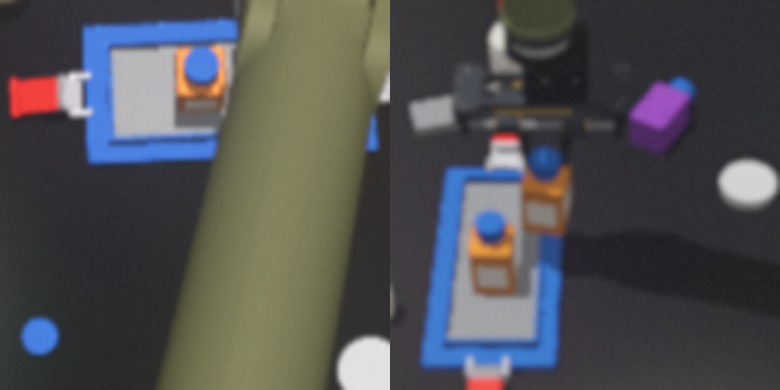

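Bottle 2 is held, hanging about upright with its cap slightly +y of the pads. I'll aim a centimetre further -y and lower gently.

move_arm:
  dp:
    - [-0.3,0.5,0]
    - [-0.6,1.1,0]
    - [-0.95,1.7,0]
    - [-1.3,2.25,0.2]
    - [-1.3,2.25,0.6]
  turn: [0,0,0,0,0]
  jaw: [-1,-1,-1,-1,-1]

```text
time: 31.55
position: [0.6423, -0.1145, 0.134]
tool_rot: [2.186, 2.253, 0.0]
ft_force: [0.8, -0.1, -0.8]
grip_width: 0.383
```

move_arm:
  dp:
    - [0,0,0.2]
    - [0,0,0.5]
    - [0,0,0.7]
    - [0,0,0.8]
    - [0,0,0.9]
  turn: [0,0,0,0,0]
  jaw: [-1,-1,-1,-1,-1]

```text
time: 32.05
position: [0.6409, -0.1126, 0.1068]
tool_rot: [-2.185, -2.257, -0.001]
ft_force: [0.4, -0.8, -0.7]
grip_width: 0.384
```

Run:
```python
from h import *
from fit import *
s=ctrl.get_state();print(s['position'],s['grip_width'],s['ft_force'])
im,H=hsv("side")
for bb in bottles(H)[:2]: 
    ys=np.nonzero(bb[1]); print(cent(bb[1]).round(1),bb[1].sum(),bb[2] is not None and cent(bb[2]).round(1),"cap at z.1075",bb[2] is not None and back("side",cent(bb[2]),.115).round(3),"bot",ys[0].max(), back("side",[[cent(bb[1])[0],ys[0].max()+.5]],.014).round(3))
```

```text
[ 0.64089146 -0.11264191  0.10676755] 0.3839826358806849 [ 0.35415235 -0.77290723 -0.74296593]
[214.3 183.4] 461 [213.  184.4] cap at z.1075 [[ 0.638 -0.01   0.115]] bot 199 [[ 0.643 -0.029  0.014]]
[165.4 245.4] 163 False cap at z.1075 False bot 251 [[0.778 0.199 0.014]]
```

Touchdown is expected at about z = 0.0997. Lowering to contact, then releasing.

move_arm:
  dp:
    - [0,0,0.1]
    - [0,0,0.2]
    - [0,0,0.25]
    - [0,0,0.25]
    - [0,0,0.25]
  turn: [0,0,0,0,0]
  jaw: [-1,-1,-1,-1,-1]
  grip_force: 5

```text
time: 32.6
position: [0.6414, -0.1134, 0.0997]
tool_rot: [2.186, 2.255, 0.001]
ft_force: [0.9, -0.8, 1.2]
grip_width: 0.395
```

move_arm:
  dp:
    - [0,0,0]
    - [0,0,0]
    - [0,0,0]
    - [0,0,0]
    - [0,0,0]
  turn: [0,0,0,0,0]
  jaw: [-0.15,-0.1,0,0.2,0.4]

```text
time: 33.1
position: [0.6409, -0.1129, 0.0991]
tool_rot: [-2.185, -2.256, 0.0]
ft_force: [0.0, 0.3, 1.1]
grip_width: 0.601
```

move_arm:
  dp:
    - [0,0,0]
    - [0,0,-1.0]
    - [0,0,-2.0]
    - [0,0,-3.0]
    - [0,0,-4.0]
  turn: [0,0,0,0,0]
  jaw: [0.5,0.5,0.5,0.5,0.5]

```text
time: 33.6
position: [0.6408, -0.1131, 0.2205]
tool_rot: [-2.186, -2.256, -0.0]
ft_force: [-0.8, -0.3, -0.6]
grip_width: 0.747
```

move_arm:
  dp:
    - [1.6,0,0]
    - [3.2,-1,0]
    - [4.8,-2,0]
    - [6.4,-3,0]
    - [8,-4,0]
  turn: [1.5,3,4.5,6,7.5]
  jaw: [0.5,0.5,0.5,0.5,0.5]

```text
time: 34.1
position: [0.5381, 0.087, 0.2194]
tool_rot: [-2.776, -1.469, -0.0]
ft_force: [1.1, 0.7, 0.7]
grip_width: 0.752
```

Run:
```python
from fit import *
out=[]
for n,w in(("top",(60,260,60,350)),("side",(100,300,170,380))):
    im,H=hsv(n)
    for bb in bottles(H): print(n,cent(bb[1]).round(1),bb[1].sum(),bb[2] is not None and cent(bb[2]).round(1))
    cv2.imwrite(f"pics/c_{n}.png",im[:,:,::-1])
    out.append(im[w[0]:w[1],w[2]:w[3]])
cv2.imwrite('pics/v15.png',cv2.resize(np.hstack(out),None,fx=1.6,fy=1.6,interpolation=cv2.INTER_CUBIC)[:,:,::-1])
# cover on the mat
im=cv2.imread("pics/c_top.png");H=cv2.cvtColor(im,cv2.COLOR_BGR2HSV)
w=(H[...,1]<60)&(H[...,2]>100); w[:135]=0; w[260:]=0; w[:,:75]=0; w[:,195:]=0
for c in comps(w,100): print(cent(c),c.sum())
tool([.4632,.405,.23],-.951)
```

```text
top [294.9 132.1] 271 False
top [267.  135.4] 235 False
top [506.6 243.4] 471 False
side [214.  184.6] 410 [213.  184.3]
side [165.4 245.2] 154 False
[126.93403598 193.36616391] 5503
dp [ 7.33 -7.8  -0.31] turn 4.183670227570511 jawyaw -33.6 q7 -0.71 pos [0.5365 0.0923 0.2192] tilt [-0.002  0.004 -1.   ]
```

View pics/v15.png

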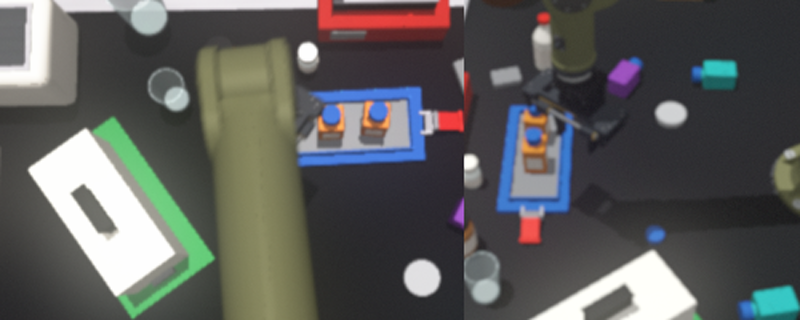

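Both bottles stand upright in the tray and the cover is fully visible on the mat. I'll fit its pose for the re-grasp.

Run:
```python
from fit import *
im=cv2.imread("pics/c_top.png");H=cv2.cvtColor(im,cv2.COLOR_BGR2HSV)
w=(H[...,1]<60)&(H[...,2]>100); w[:135]=0; w[260:]=0; w[:,:75]=0; w[:,195:]=0
c=max(comps(w,1000),key=lambda c:c.sum()); m=hull(c)
C2=[box(-.064,.064,-.142,.142,.003,.124)]
r=fit({"top":m},C2,flat,[.465,.408,-.951],[.01,.01,.05]); print("cover",r)
# mat-green check & carrier tray
im,Ht=hsv("top"); b=cv2.inRange(Ht,(100,120,70),(130,255,255))>0
# grey handle centroid
d=(~w)&m; 
for k in comps(cv2.erode(m.astype(np.uint8),np.ones((5,5)))>0 & d if False else ((cv2.erode(m.astype(np.uint8),np.ones((7,7)))>0)&(H[...,2]<80)),30): print("handle top",cent(k),back("top",cent(k),.168))
# tray floor grey -> centre (before)
im0=cv2.imread("pics/b_top.png");H0=cv2.cvtColor(im0,cv2.COLOR_BGR2HSV)
g=(H0[...,1]<50)&(H0[...,2]>90); g[:115]=0; g[165:]=0; g[:,:232]=0; g[:,322:]=0
k=max(comps(g,200),key=lambda c:c.sum()); R=cv2.minAreaRect(np.argwhere(k)[:,::-1].astype(np.float32)); print("tray",R,back("top",cent(k),.014),k.sum())
tool([r[0][0],r[0][1],.23],r[0][2])
```

```text
cover (array([ 0.46318347,  0.41120882, -0.95205319]), np.float64(0.06556634877518286))
tray ((275.9544372558594, 138.36131286621094), (29.089975357055664, 77.10380554199219), 87.0643310546875) [[ 0.64043185 -0.04421128  0.014     ]] 2233
dp [ 7.57 -8.02 -0.32] turn 4.192369040031352 jawyaw -33.6 q7 -0.71 pos [0.5381 0.0889 0.2195] tilt [-0.001  0.002 -1.   ]
```

move_arm:
  dp:
    - [7.4,-7.9,0]
    - [7.4,-7.9,0]
    - [7.4,-7.9,0]
    - [7.4,-7.9,0]
    - [7.4,-7.9,0]
  turn: [4.1,4.1,4.1,4.1,4.1]
  jaw: [0.8,0.8,0.8,0.8,0.8]

```text
time: 34.75
position: [0.4869, 0.3198, 0.2199]
tool_rot: [2.993, 0.955, 0.002]
ft_force: [-0.1, 0.2, 0.4]
grip_width: 0.896
```

```bash
python3 -c "
from h import *
tool([.4632,.4054,.20],np.radians(-54.25))"
```

```text
dp [ 1.01 -2.78  0.66] turn -0.06889749942904216 jawyaw -54.6 q7 -1.46 pos [0.4869 0.3198 0.2199] tilt [ 0.001  0.    -1.   ]
```

move_arm:
  dp:
    - [0.9,-2.5,0]
    - [0.9,-2.5,0]
    - [0.9,-2.5,0.3]
    - [0.9,-2.5,0.6]
    - [0.9,-2.5,0.6]
  turn: [0,0,0,0,0]
  jaw: [0.8,0.8,0.8,0.8,0.8]

```text
time: 35.25
position: [0.4655, 0.393, 0.1999]
tool_rot: [2.991, 0.952, -0.003]
ft_force: [-0.0, -0.8, -0.1]
grip_width: 0.9
```

```bash
python3 -c "
from h import *
tool([.4632,.4054,.1273],np.radians(-54.25))"
```

```text
dp [ 0.18 -0.38  2.42] turn -0.08898165136800443 jawyaw -54.7 q7 -1.56 pos [0.4655 0.393  0.1999] tilt [-0.001 -0.003 -1.   ]
```

move_arm:
  dp:
    - [0.18,-0.38,0.7]
    - [0.18,-0.38,1.4]
    - [0.18,-0.38,2.1]
    - [0.18,-0.38,2.4]
    - [0.18,-0.38,2.4]
  turn: [-0.09,-0.09,-0.09,-0.09,-0.09]
  jaw: [0.8,0.8,0.8,0.8,0.8]

```text
time: 35.75
position: [0.4626, 0.4066, 0.1286]
tool_rot: [2.988, 0.965, -0.003]
ft_force: [0.3, -0.0, -0.0]
grip_width: 0.901
```

```bash
python3 -c "
from h import *
tool([.4632,.4054,.1273],np.radians(-54.25))"
```

```text
dp [-0.01  0.04  0.04] turn 0.011218486879619783 jawyaw -54.2 q7 -1.53 pos [0.4626 0.4066 0.1286] tilt [-0.001 -0.002 -1.   ]
```

move_arm:
  dp:
    - [0,0.03,0.03]
    - [0,0.03,0.03]
    - [0,0.03,0.03]
    - [0,0.03,0.03]
    - [0,0.03,0.03]
  turn: [0,0,0,0,0]
  jaw: [0.8,-1,-1,-1,-1]
  grip_force: 55

```text
time: 36.25
position: [0.4628, 0.4081, 0.129]
tool_rot: [-2.988, -0.97, -0.001]
ft_force: [-0.3, -0.7, 0.2]
grip_width: 0.626
```

move_arm:
  dp:
    - [0,0,0]
    - [0,0,0]
    - [0,0,0]
    - [0,0,0]
    - [0,0,0]
  turn: [0,0,0,0,0]
  jaw: [-1,-1,-1,-1,-1]

```text
time: 36.75
position: [0.4633, 0.4073, 0.1287]
tool_rot: [2.988, 0.968, 0.0]
ft_force: [1.0, -1.3, 0.2]
grip_width: 0.333
```

move_arm:
  dp:
    - [0,0,0]
    - [0,0,-0.4]
    - [0,0,-1.0]
    - [0,0,-1.8]
    - [0,0,-2.6]
  turn: [0,0,0,0,0]
  jaw: [-1,-1,-1,-1,-1]

```text
time: 37.25
position: [0.4614, 0.408, 0.2068]
tool_rot: [2.988, 0.97, -0.004]
ft_force: [0.4, 0.8, -5.2]
grip_width: 0.332
```

```bash
python3 -c "
from h import *
tool([.6416,-.0463,.27],np.radians(1.85));print(ctrl.get_state()['ft_force'],ctrl.get_state()['grip_width'])"
```

```text
dp [-4.04 15.78 -2.11] turn -11.171679954133479 jawyaw -54.0 q7 -1.56 pos [0.4614 0.408  0.2068] tilt [-0.002 -0.001 -1.   ]
[ 0.40385677  0.8326072  -5.24114682] 0.33160811058530987
```

move_arm:
  dp:
    - [-0.1,0.4,-0.5]
    - [-0.4,1.4,-1.1]
    - [-0.6,2.4,-1.7]
    - [-0.9,3.5,-2.2]
    - [-1.2,4.6,-2.3]
  turn: [-0.3,-1.0,-1.8,-2.6,-3.4]
  jaw: [-1,-1,-1,-1,-1]

```text
time: 37.75
position: [0.5149, 0.2747, 0.2776]
tool_rot: [-2.808, -1.406, -0.003]
ft_force: [1.1, -0.4, -5.7]
grip_width: 0.332
```

```bash
python3 -c "
from h import *
tool([.6416,-.0455,.275],np.radians(1.85));print(ctrl.get_state()['ft_force'],ctrl.get_state()['grip_width'])"
```

```text
dp [-6.01  9.78  0.07] turn -7.733170705990382 jawyaw -36.8 q7 -1.08 pos [0.5149 0.2747 0.2776] tilt [ 0.001  0.002 -1.   ]
[ 1.13531503 -0.35652616 -5.6950046 ] 0.3322042694807055
```

move_arm:
  dp:
    - [-0.6,1.0,0]
    - [-1.2,2.0,0]
    - [-1.8,3.0,0]
    - [-2.5,4.0,0]
    - [-3.1,5.0,0]
  turn: [-0.8,-1.6,-2.4,-3.2,-4.0]
  jaw: [-1,-1,-1,-1,-1]

```text
time: 38.25
position: [0.5777, 0.1095, 0.2754]
tool_rot: [-2.522, -1.871, 0.002]
ft_force: [0.1, 0.5, -5.6]
grip_width: 0.331
```

```bash
python3 -c "
from h import *
tool([.6416,-.0455,.275],np.radians(1.85));print(ctrl.get_state()['ft_force'],ctrl.get_state()['grip_width'])"
```

```text
dp [-4.33  3.54  0.01] turn -3.740096708608084 jawyaw -16.9 q7 -0.4 pos [0.5777 0.1095 0.2754] tilt [-0.002  0.001 -1.   ]
[ 0.13774182  0.45734893 -5.62041542] 0.33113634233901107
```

move_arm:
  dp:
    - [-0.9,0.7,0]
    - [-1.8,1.5,0]
    - [-2.7,2.2,0]
    - [-3.6,2.9,0]
    - [-4.2,3.4,0]
  turn: [-0.8,-1.6,-2.4,-3.2,-3.7]
  jaw: [-1,-1,-1,-1,-1]

```text
time: 38.75
position: [0.6386, -0.0423, 0.2753]
tool_rot: [-2.192, -2.249, 0.002]
ft_force: [-0.2, -1.2, -5.5]
grip_width: 0.33
```

move_arm:
  dp:
    - [0,0,0]
    - [0,0,0]
    - [0,0,0]
  turn: [0,0,0]
  jaw: [-1,-1,-1]

```text
time: 39.05
position: [0.6386, -0.0377, 0.2751]
tool_rot: [-2.189, -2.25, -0.001]
ft_force: [-0.1, 0.5, -5.8]
grip_width: 0.335
```

Run:
```python
from fit import *
tool([.6416,-.0455,.165],np.radians(1.85));s=ctrl.get_state();print(s['ft_force'],s['grip_width'])
im,H=hsv("side")
for bb in bottles(H): print(cent(bb[1]).round(1),bb[1].sum())
```

```text
dp [-0.27  0.1   3.67] turn -0.05588461925632558 jawyaw 1.6 q7 0.23 pos [ 0.6386 -0.0377  0.2751] tilt [-0.001  0.002 -1.   ]
[-0.06801612  0.46511068 -5.83102797] 0.3345134595588788
[483.4 102.3] 369
[165.5 245.2] 156
```

move_arm:
  dp:
    - [-0.27,0.1,0.5]
    - [-0.27,0.1,1.3]
    - [-0.27,0.1,2.2]
    - [-0.27,0.1,3.0]
    - [-0.27,0.1,3.3]
  turn: [-0.05,-0.05,-0.05,-0.05,-0.05]
  jaw: [-1,-1,-1,-1,-1]

```text
time: 39.6
position: [0.6399, -0.0473, 0.1727]
tool_rot: [-2.184, -2.252, 0.006]
ft_force: [-0.1, -0.5, -5.7]
grip_width: 0.333
```

move_arm:
  dp:
    - [0,0,0]
    - [0,0,0]
  turn: [0,0]
  jaw: [-1,-1]

```text
time: 39.8
position: [0.6427, -0.048, 0.1774]
tool_rot: [2.187, 2.254, 0.001]
ft_force: [0.4, -0.0, -5.1]
grip_width: 0.33
```

Run:
```python
from h import *
tool([.6416,-.0455,.1383],np.radians(1.85));s=ctrl.get_state();print(s['ft_force'],s['grip_width'])
```

```text
dp [ 0.09 -0.04  1.3 ] turn -0.027021257007616546 jawyaw 1.7 q7 0.28 pos [ 0.6427 -0.048   0.1774] tilt [ 0.001 -0.    -1.   ]
[ 0.36210491 -0.01193669 -5.12118318] 0.33041213255370677
```

move_arm:
  dp:
    - [0.07,-0.03,0.3]
    - [0.07,-0.03,0.6]
    - [0.07,-0.03,0.8]
    - [0.07,-0.03,1.0]
    - [0.07,-0.03,1.1]
  turn: [0,0,0,0,0]
  jaw: [-1,-1,-1,-1,-1]

```text
time: 40.3
position: [0.6408, -0.0458, 0.1427]
tool_rot: [-2.188, -2.254, 0.001]
ft_force: [0.5, -1.3, -5.6]
grip_width: 0.333
```

move_arm:
  dp:
    - [0,0,0.05]
    - [0,0,0.15]
    - [0,0,0.2]
    - [0,0,0.25]
    - [0,0,0.25]
  turn: [0,0,0,0,0]
  jaw: [-1,-1,-1,-1,-1]

```text
time: 40.8
position: [0.6426, -0.0459, 0.1393]
tool_rot: [2.187, 2.253, 0.005]
ft_force: [-1.0, 1.1, 8.4]
grip_width: 0.337
```

Run:
```python
from h import *
tool([.6416,-.0455,.1383],np.radians(1.85));s=ctrl.get_state();print(s['ft_force'],s['grip_width'])
```

```text
dp [ 0.01 -0.03  0.03] turn -0.027810239754853104 jawyaw 1.7 q7 0.3 pos [ 0.6426 -0.0459  0.1393] tilt [ 0.004  0.001 -1.   ]
[-1.03456235  1.09209181  8.44149818] 0.337429827020052
```

Contact at z = 0.1393, against about 0.1397 expected for fully seated given the regrip height. Releasing and retreating.

move_arm:
  dp:
    - [0,0,0]
    - [0,0,0]
    - [0,0,0]
    - [0,0,0]
    - [0,0,0]
  turn: [0,0,0,0,0]
  jaw: [0.8,0.8,0.8,0.8,0.8]

```text
time: 41.3
position: [0.6411, -0.0459, 0.136]
tool_rot: [-2.188, -2.254, 0.0]
ft_force: [0.1, -0.3, -0.1]
grip_width: 0.701
```

move_arm:
  dp:
    - [0,0,-0.3]
    - [0,0,-1.0]
    - [0,0,-2.0]
    - [0,0,-3.0]
    - [0,0,-4.0]
  turn: [0,0,0,0,0]
  jaw: [0.8,0.8,0.8,0.8,0.8]

```text
time: 41.8
position: [0.6411, -0.0461, 0.258]
tool_rot: [2.188, 2.254, 0.001]
ft_force: [-0.0, 0.6, 0.2]
grip_width: 0.896
```

move_arm:
  dp:
    - [1.6,-0.5,0]
    - [3.2,-1,0]
    - [4.8,-2,0]
    - [6.4,-3,0]
    - [8,-4,0]
  turn: [1,2,3,4,5]
  jaw: [0.8,0.8,0.8,0.8,0.8]

```text
time: 42.3
position: [0.5243, 0.1748, 0.2568]
tool_rot: [-2.628, -1.722, -0.002]
ft_force: [0.4, 1.0, 0.0]
grip_width: 0.897
```

move_arm:
  dp:
    - [1.6,-0.5,0]
    - [3.2,-1,0]
    - [4.8,-1.5,0]
    - [6.0,-2,0]
    - [6.0,-2,0]
  turn: [0,0,0,0,0]
  jaw: [0.8,0.8,0.8,0.8,0.8]

```text
time: 42.8
position: [0.5386, 0.371, 0.255]
tool_rot: [-2.613, -1.74, 0.0]
ft_force: [-0.8, -0.1, -0.5]
grip_width: 0.9
```

Run:
```python
from fit import *
out=[]
for n,w in(("top",(90,240,180,360)),("side",(100,250,170,350))):
    im,H=hsv(n)
    out.append(cv2.resize(im[w[0]:w[1],w[2]:w[3]],None,fx=2.2,fy=2.2,interpolation=cv2.INTER_CUBIC))
    if n=="top":
        w2=(H[...,1]<50)&(H[...,2]>140); m=[c for c in comps(w2,500) if hull(c)[125,277]]
        m=hull(min(m,key=lambda c:c.sum())); print("now",m.sum())
        for z in(.014,.026): print(z,fit({"top":m},[COV[0]+[0,0,z-.014]],flat,[.641,-.044,.031],[.005,.005,.03]))
        r=((H[...,0]<6)|(H[...,0]>172))&(H[...,1]>110)&(H[...,2]>90); r[:110]=0
        for c in comps(r,30): print("red",cent(c))
s=ctrl.get_state();print(s["position"],s["time"])
cv2.imwrite('pics/v16.png',np.hstack(out)[:,:,::-1])
```

```text
now 5599
0.014 (array([ 0.6444614 , -0.04359615,  0.01955373]), np.float64(0.10560598024101397))
0.026 (array([ 0.64093308, -0.04304065,  0.02636945]), np.float64(0.0882615067733502))
red [390.39215686 123.14705882]
red [341.84210526 135.28947368]
red [210.24875622 141.61691542]
[0.54117842 0.36342559 0.2559785 ] 42.9
```

View pics/v16.png

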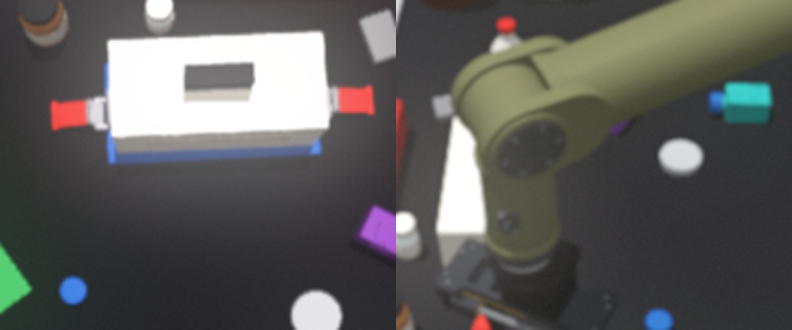

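The top view shows the cover back over the tray, level and square, with both clips open. One numeric comparison of the top face with the starting picture, then hand in.

Run:
```python
from fit import *
now=ctrl.get_image("top"); old=cv2.imread("pics/top0.png")[:,:,::-1]
for im in(old,now):
    g=im.min(2)>215; g[:95]=0; g[170:]=0; g[:,:215]=0; g[:,335:]=0
    c=max(comps(g,500),key=lambda c:c.sum()); print(np.round(cv2.minAreaRect(np.argwhere(c)[:,::-1].astype(np.float32))[0],1),np.round(cv2.minAreaRect(np.argwhere(c)[:,::-1].astype(np.float32))[1],1),c.sum())
print(proj("top",[[.642,-.042,.135],[.642,-.042,.147]]), ctrl.close_job())
```

```text
[276.8 128.9] [ 43.5 100.9] 3726
[278.7 127.7] [43.6 99.9] 3744
the job is handed in; nothing more can be done
[[277.29134265 127.72532802]
 [277.51982674 126.58594344]] None
```

The job is handed in at about 43 s. No problems were left that I could see.

**What I did**
- I pressed both red clips open; the left one took two tries.
- I lifted the cover by its handle and parked it upright on the middle of the green mat.
- I stood the two amber bottles upright in the tray, and found no other amber ones. The second stayed tilted at first, so I eased the grip, let it settle flat on the bench and gripped it again.
- I lowered the cover back over them and moved the arm away.

**Last checks**
- **Bottles:** both stood upright inside the lip just before the cover went on. They can't be seen under it now.
- **Cover seated:** it touched down at tool height 0.139 m, against about 0.140 m expected for fully down. Its top face measures the same size as in the starting picture (43.6 x 99.9 px against 43.5 x 100.9 px). It is shifted about 2 px, within the 5 mm play.
- **Clips:** both still read open in the last top picture.
- **Other things:** I touched nothing else on the bench, and the look-alikes and bystanders visible in the last picture looked unmoved.

**Checks that failed or disagreed**
- The final outline fit of the cover was poor and slightly preferred a pose 12 mm higher. Its mask had picked up extra area, so I trusted the contact height and the face size instead.
- The arm blocked most of the side view of the cover in the last picture.
- The gripper held the handle at about 29 mm, so it was gripping the capping rather than the 16 mm bar below it. The hold stayed firm on both carries.

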